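# Charge the brass knob polisher

## Task

Get the knob polisher going: seat the blue bowl fully on its base, over both pegs, then find out by lifting them which of the four black canisters hold a brass knob, tip out only those into the seated bowl, and never tip an empty one. Leave all four canisters standing upright on the bench, and once every knob is in the bowl throw the lever fully on; do not disturb the glue bottle, the clamp or the offcut.

Things in the scene. Friction and masses are not known exactly. Their poses are not given: they have to be found in the camera images.
- base: polisher base, fixed: grey housing 260 (x) x 170 (y) x 34 mm; round rubber pad of 132 mm in the middle, top at 40 mm; two upright steel pegs 12 mm thick, tapered tips, at x = +96 and -96 mm, y = 0, tips 66 mm above the bench; a rubber collar round each peg's foot is level with the pad. Origin: centre of the underside, x along the line of the pegs, z up
- seat (a point): point at the centre of the base's rubber pad, 40 mm above the bench: the bowl's origin comes here when it is fully seated. Axes as the base's
- bowl: blue round bowl, 148 mm across, 58 mm high, wall 4, floor 6 mm, 360-540 g; two orange ears 12 mm thick at its foot, centred at x = +96 and -96 mm, 44 (x) x 48 (y) mm, each with an upright 18 mm hole for a peg; either way round fits. A steel post 22 mm thick in the middle carries a black square grip. Origin: centre of the underside, x along the ears, z up
- bowl_grip (a point): centre of the grip on the bowl's post: a black block 26 x 26 mm, 34 mm tall, this point 86 mm above the bowl's underside; its faces lie along the bowl's x and y axes
- switch (a joint): toggle lever of the polisher, rad: 0 = off, leaning to the base's -x; it swings to the base's +x up to 1.0 = fully on and stays where it is left (light friction). Off also if it starts a little above 0
- switch_tip (a point): tip of the toggle lever; the lever is 60 mm long, its hinge at x = -105, y = -94, z = 56 mm of the base's frame, on a 25 mm high block on a pod of the housing at that corner; the red ball at its tip is 26 mm thick and this point is its centre
- can1: black square canister, red cap, 56 x 56 x 118 mm on a rubber foot 88 x 88 x 3, 100-145 g empty; all alike. Origin: centre of underside, z up. Only opening: window in the -x wall (at the white cap mark), 66-112 mm up. May hold one loose brass ball (32 mm, 146 g), unseen. Leant about 90 deg, window down, it rolls down a sloped inner wall and drops out 80 to 96 mm from the underside.
- can2: black square canister, red cap, 56 x 56 x 118 mm on a rubber foot 88 x 88 x 3, 100-145 g empty; all alike. Origin: centre of underside, z up. Only opening: window in the -x wall (at the white cap mark), 66-112 mm up. May hold one loose brass ball (32 mm, 146 g), unseen. Leant about 90 deg, window down, it rolls down a sloped inner wall and drops out 80 to 96 mm from the underside.
- can3: black square canister, red cap, 56 x 56 x 118 mm on a rubber foot 88 x 88 x 3, 100-145 g empty; all alike. Origin: centre of underside, z up. Only opening: window in the -x wall (at the white cap mark), 66-112 mm up. May hold one loose brass ball (32 mm, 146 g), unseen. Leant about 90 deg, window down, it rolls down a sloped inner wall and drops out 80 to 96 mm from the underside.
- can4: black square canister, red cap, 56 x 56 x 118 mm on a rubber foot 88 x 88 x 3, 100-145 g empty; all alike. Origin: centre of underside, z up. Only opening: window in the -x wall (at the white cap mark), 66-112 mm up. May hold one loose brass ball (32 mm, 146 g), unseen. Leant about 90 deg, window down, it rolls down a sloped inner wall and drops out 80 to 96 mm from the underside.
- glue: white glue bottle with red cap, 56 mm wide, 170 mm tall, not part of the job; origin: centre of its underside
- clamp: steel bar clamp with red handle lying on the bench, about 260 x 110 mm, not part of the job; origin: under the middle of its bar
- offcut: pine offcut 160 x 70 x 28 mm lying on the bench, not part of the job; origin: centre of its underside

How it is judged:
By the outcome, as a careful person would: the job done as asked, in the order asked, and still so for the second after the job is handed in, with the robot touching nothing.
Of knob1, knob2, knob3, knob4 only 1 to 3 are there at a start; the rules pass over those that are not, and their reading is None.
At some moment in a run one of can1, can2, can3, can4 may be knocked a few centimetres aside while the robot is not near it.
It also fails if it takes over 210 s, if anything falls off the work surface, if the arm or the gripper's body presses on something with over 40 N, if the wrist force passes 120 N, or if a joint passes its speed limit or range.

## Robot

A 7-joint arm with a two-finger parallel gripper is mounted at the origin on the work surface. World frame = base frame: x ahead of the robot, y to its left, z up, the work surface at z = 0. Lengths are in m, angles in degrees, forces in N, time in s.
With the tool pointing down it reaches from about 0.425 to 0.875 m from the base axis. Payload 4.7 kg.
Tool frame: the origin (TCP) lies midway between the tips of the shut fingers; the grasp point (between the pads) lies 19 mm behind it; z points along the fingers, y is the direction in which the jaws open and shut (so a half turn about z gives the same grasp; the last joint's range is limited). The gripper opens to 87 mm and grips with 3 to 60 N. Pads are 19 mm wide; open, the fingers measure 117 mm over their backs; the gripper's body (75 mm by 190 mm) begins 51 mm behind the grasp point.
Start: joints at [-72.932, 18.392, -4.016, 83.108, 1.295, 78.541, -3.26], TCP at [0.182, 0.624, 0.223] pointing down, gripper open.
Joint ranges: [-163.93, 163.93], [-17.29, 119.83], [-79.2, 71.16], [3.27, 140.29], [-89.18, 269.18], [5.43, 117.66], [-154.24, 154.24]. Speed limits (degrees/s): [147.25, 147.25, 180, 180, 180, 180, 180].

## Interface

Orientations are given as [roll, pitch, yaw] about the fixed x, y, z axes, in that order (R = Rz(yaw) Ry(pitch) Rx(roll)).
In Python, from cell import env gives the robot as it stands. The module is installed in compiled form; this text tells all that it offers.
- The arm moves only by the tool servo_tool, never from a script. Its argument "plan" is a list of rows, each a list of 3 entries, a list of its own where there are three numbers: the opening, from 0 (shut) to 1 (fully open), then the shift along the tool's x, y, z in cm, then the turn, a rotation vector about the tool's x, y, z in degrees. A call has 1 to 20 rows; each row shifts and turns the pose as measured when the row begins, along the tool's axes as they then stand; what a row does not reach is not made up. A row lasts 1/12 s, in which the tool goes at most 41.7 mm and 7.16 degrees, less where a joint would pass 70% of its speed; a pose out of reach is approached as far as the arm can. A call is refused whole if a number of a shift passes 4.17 or a number of a turn 7.16, either way. A call with a gripper value outside its range is refused whole. The fingers move at their own pace and stop on an object; "force" is the grip in N (left out, the last holds). Time passes only in rows, so rows that do not move let the fingers close. It gives the time, the measured TCP pose, the force and the opening at its end, in the units of the state.
- env.get_obs(): the state, without advancing time (a new reading comes with each control period).
- env.read_camera(name): name is "scene" or "side" or "wrist"; returns a dict with "image" (480x640x3 uint8, blue, green, red), "fx", "fy", "cx", "cy" (pixels), "rvec" (rotation vector, rad) and "tvec" (3), from world to camera coordinates, as OpenCV has them; the wrist camera has in their place "T_tool_cam" (4x4, takes a point from camera to tool coordinates, whose origin is the TCP and whose axes are the flange's). Camera axes: x right, y down, z forward; pixel columns grow to the right and rows downward; lengths in m; the calibration is good to about 2 mm. A picture is of the moment at which its call begins: read the wrist's pose just before it. There is no depth.
- env.sign_off(): hands the job in, once; it reports no verdict.
The state is a dict: "time_s": time; "qpos": joint angles; "joint_velocities": joint speeds; "effort": joint torques, N m; "tool_pos": TCP position; "tool_rot": TCP orientation; "force": force on the tool from outside, world axes, zero at the start; "wrist_torque": the same for the moment, N m; "grip_width": finger opening in m.
Only numpy, scipy, OpenCV 4.12 (cv2) and the standard library are available. Lean on these libraries where they do the work, as an engineer would, in place of code of your own. Each camera call takes 0.05 s, during which the arm holds its last target. There are 200 camera calls.

## Working session

There is one attempt and no reset: what is moved stays moved. The work goes in short steps, Python scripts to look and compute and a tool call to move; the robot and the scene stay as the last step left them, time stands still between calls to the robot, and variables do not carry over. Pictures are saved under pics/ and viewed, about 12 in all and at most 16, crops included, and the job is handed in when it is done.

Besides the shell and the picture viewer there is one more tool, called after "Request:" by a JSON object that holds its "method" and its "body", one argument or row to a line. servo_tool: Moves the arm, as the interface text tells. Its arguments: {"type":"object","properties":{"plan":{"type":"array"},"force":{"type":"number"}},"required":["plan"]}

```bash
mkdir -p pics
cat > h.py <<'E'
import numpy as np, cv2
from scipy.spatial.transform import Rotation as R
from cell import env
def shot(n,f):
    c=env.read_camera(n); cv2.imwrite(f'pics/{f}.png',c['image']); return c
def ext(c,o=None):
    if 'rvec' in c: 
        Rm=cv2.Rodrigues(np.array(c['rvec'],float))[0]; return Rm,np.array(c['tvec'],float).ravel()
    T=np.eye(4);T[:3,:3]=R.from_euler('xyz',o['tool_rot'],degrees=True).as_matrix();T[:3,3]=o['tool_pos']
    W=np.linalg.inv(T@np.array(c['T_tool_cam'])); return W[:3,:3],W[:3,3]
def K(c): return np.array([[c['fx'],0,c['cx']],[0,c['fy'],c['cy']],[0,0,1.]])
def ray(c,uv,z,o=None):
    Rm,t=ext(c,o); d=Rm.T@np.linalg.inv(K(c))@np.array([*uv,1.]); p=-Rm.T@t
    return p+d*(z-p[2])/d[2]
def proj(c,P,o=None):
    Rm,t=ext(c,o); q=(K(c)@(Rm@np.array(P,float).T+t[:,None])).T; return q[:,:2]/q[:,2:]
E
python3 - <<'E'
from h import *
import pickle
o=env.get_obs(); print(o)
d={'o':o}
for n in('scene','side','wrist'):
    d[n]=shot(n,n+'0'); c=d[n]; print(n,[c[k] for k in c if k!='image'])
    if n!='wrist':
        Rm,t=ext(c); print('campos',-Rm.T@t)
pickle.dump(d,open('d0.pkl','wb'))
E
```

```text
{'time_s': 0.0, 'qpos': array([-72.93224405,  18.44004208,  -4.01550354,  83.1736965 ,
         1.29381944,  78.54108129,  -3.26041799]), 'joint_velocities': array([ 0.03513432, -0.08274674, -0.06397556, -0.04428385,  0.07966563,
        0.03307492, -0.07080058]), 'effort': array([-2.66162806e-04, -4.91307592e+01, -4.04493660e-01, -3.12510073e+01,
       -6.40203897e-02,  4.41829709e-02,  1.87916321e-04]), 'tool_pos': array([0.18188533, 0.62346317, 0.22146093]), 'tool_rot': array([-1.79890356e+02,  4.55798238e-03,  1.63741291e+02]), 'force': array([ 0.74276095,  0.2033631 , -0.48295537]), 'wrist_torque': array([-0.00375601,  0.01881874,  0.03689056]), 'grip_width': 0.0871675457274003}
scene [494.4724413849816, 494.4724413849816, 314.4845750575396, 236.0603230395975, array([ 1.8204515 ,  1.4383276 , -0.71416252]), array([-0.09750877, -0.25233   ,  1.66685932])]
campos [ 1.46328917 -0.24882959  0.80527449]
side [475.8669577051277, 475.8669577051277, 321.0643926022348, 237.48561795391342, array([ 2.22357009, -0.03549445,  0.02947311]), array([-0.58172511,  0.06399079,  1.18863639])]
campos [ 0.54190672 -0.92548183  0.77793052]
wrist [360.39461412144755, 360.39461412144755, 323.0379600427721, 239.51985539064782, array([[ 4.31415598e-04, -9.51986300e-01, -3.06140325e-01,
         8.50047434e-02],
       [ 9.99999884e-01,  4.76397935e-04, -7.22177320e-05,
         2.56691832e-04],
       [ 2.14594910e-04, -3.06140258e-01,  9.51986395e-01,
        -1.62109764e-01],
       [ 0.00000000e+00,  0.00000000e+00,  0.00000000e+00,
         1.00000000e+00]])]
```

View pics/scene0.png

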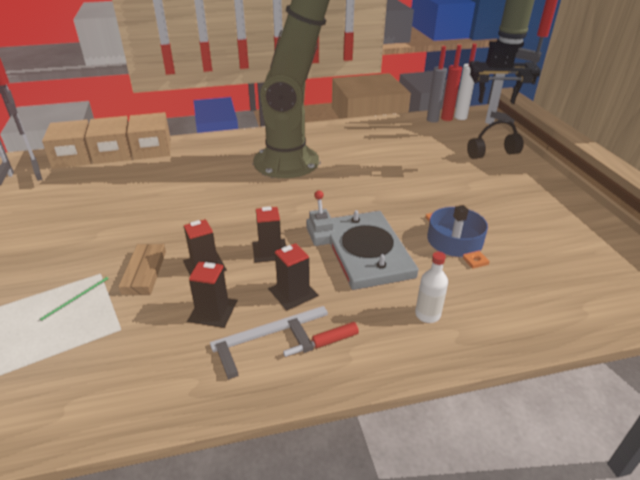

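View pics/side0.png

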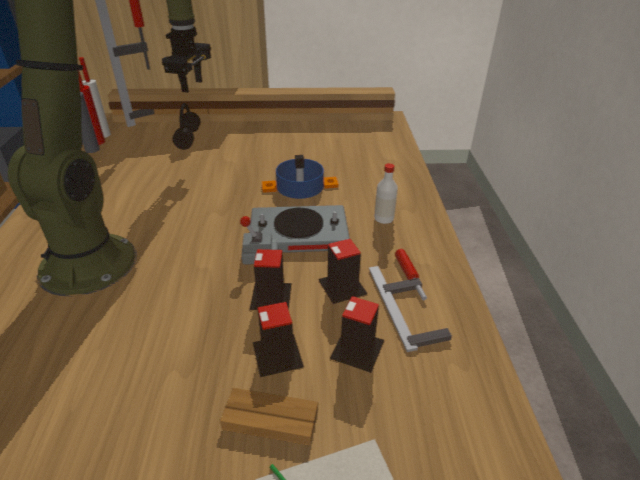

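The scene view shows four cans, with caps at about (200,228), (267,213), (292,255) and (208,271). The base pad is at (368,241), the bowl at (457,230), the glue at (432,290) and the clamp in front of them. The side view shows the same layout. Next I'll rectify onto known height planes and segment.

```bash
cat >> h.py <<'E'
def rect(c,z,x0,x1,y0,y1,s=1000,o=None):
    # top-down: column=(y1-y)*s, row=(x1-x)*s
    w=int((y1-y0)*s);h=int((x1-x0)*s)
    src=proj(c,[[x1,y1,z],[x1,y0,z],[x0,y0,z],[x0,y1,z]],o).astype(np.float32)
    H=cv2.getPerspectiveTransform(src,np.float32([[0,0],[w,0],[w,h],[0,h]]))
    return cv2.warpPerspective(c['image'],H,(w,h),flags=cv2.INTER_CUBIC)
def redmask(im):
    h=cv2.cvtColor(im,cv2.COLOR_BGR2HSV); return (((h[...,0]<8)|(h[...,0]>172))&(h[...,1]>150)&(h[...,2]>70)).astype(np.uint8)
def blobs(m,amin):
    cs,_=cv2.findContours(m,cv2.RETR_EXTERNAL,cv2.CHAIN_APPROX_NONE)
    return [c for c in cs if cv2.contourArea(c)>amin]
E
python3 - <<'E'
from h import *
import pickle
d=pickle.load(open('d0.pkl','rb'))
x0,x1,y0,y1=.3,.95,-.45,.45
for n in('scene','side'):
    c=d[n]
    for z in (.12,):
        im=rect(c,z,x0,x1,y0,y1); hs=cv2.cvtColor(im,cv2.COLOR_BGR2HSV)
        m=redmask(im)
        for b in blobs(m,500):
            (u,v),wh,a=cv2.minAreaRect(b); print(n,z,'red x %.3f y %.3f'%(x1-v/1000,y1-u/1000),np.round(wh),round(a,1),cv2.contourArea(b))
    for z in (.058+.0,):
        im=rect(c,z,x0,x1,y0,y1); hs=cv2.cvtColor(im,cv2.COLOR_BGR2HSV)
        m=((hs[...,0]>100)&(hs[...,0]<130)&(hs[...,1]>100)).astype(np.uint8)
        for b in blobs(m,3000):
            (u,v),wh,a=cv2.minAreaRect(b); print(n,z,'blue x %.3f y %.3f'%(x1-v/1000,y1-u/1000),np.round(wh))
    im=rect(c,.012,x0,x1,y0,y1); hs=cv2.cvtColor(im,cv2.COLOR_BGR2HSV)
    m=((hs[...,0]>5)&(hs[...,0]<16)&(hs[...,1]>200)&(hs[...,2]>150)).astype(np.uint8)
    for b in blobs(m,200):
        (u,v),wh,a=cv2.minAreaRect(b); print(n,'orange x %.3f y %.3f'%(x1-v/1000,y1-u/1000),np.round(wh),round(a,1))
a=rect(d['scene'],.04,x0,x1,y0,.2); b=rect(d['side'],.04,x0,x1,y0,.2)
a=rect(d['scene'],.04,.4,.8,-.1,.3,1000); b=rect(d['side'],.04,.4,.8,-.1,.3,1000)
e=np.hstack([a,b])
for i in range(0,400,50): cv2.putText(e,str(i),(0,i+8),0,.35,(0,255,255),1)
cv2.imwrite('pics/r1.png',e)
E
```

```text
scene 0.12 red x 0.472 y -0.131 [52. 57.] 3.4 2363.5
scene 0.12 red x 0.493 y -0.298 [57. 55.] 76.7 2497.5
scene 0.12 red x 0.636 y -0.104 [62. 55.] 70.7 2612.5
scene 0.12 red x 0.652 y -0.289 [59. 62.] 25.0 2824.0
scene 0.12 red x 0.720 y 0.205 [24. 36.] 36.0 610.0
scene 0.12 red x 0.880 y -0.070 [27. 88.] 79.5 2125.5
side 0.12 red x 0.401 y 0.004 [22. 41.] 90.0 706.0
side 0.12 red x 0.463 y -0.135 [60. 57.] 4.4 2841.0
side 0.12 red x 0.483 y -0.302 [58. 62.] 76.9 2903.0
side 0.12 red x 0.584 y -0.116 [152.  68.] 80.4 4377.0
side 0.12 red x 0.646 y -0.293 [62. 58.] 24.9 2855.0
side 0.12 red x 0.755 y -0.160 [27. 99.] 80.2 2285.5
side 0.12 red x 0.783 y 0.255 [51. 26.] 9.5 1074.0
side 0.058 blue x 0.527 y 0.313 [223. 139.]
```

View pics/r1.png

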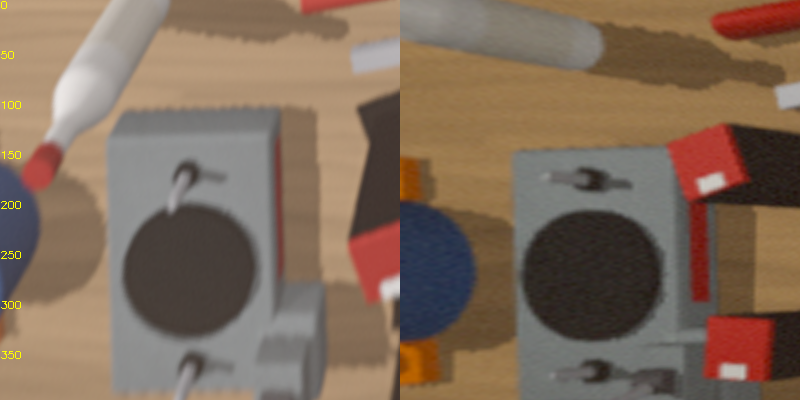

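The rectified views put the pad centre near (0.527, 0.109), with the pegs along world x, so base yaw is about 0–1°. The switch pod is at the low-x, low-y corner. Now I'll find the bowl and write a move planner.

```bash
cat >> h.py <<'E'
def orange(im):
    h=cv2.cvtColor(im,cv2.COLOR_BGR2HSV); return ((h[...,0]>5)&(h[...,0]<17)&(h[...,1]>190)&(h[...,2]>120)).astype(np.uint8)
def rows(op,pos=None,rot=None,n=None,start=None,vmax=4.0,wmax=6.9):
    """rows from pose start=(pos,rot euler) (or measured) to target; prints and returns rounded rows"""
    if start is None:
        o=env.get_obs(); start=(o['tool_pos'],o['tool_rot'])
    p0=np.array(start[0],float); R0=R.from_euler('xyz',start[1],degrees=True)
    p1=p0 if pos is None else np.array(pos,float); R1=R0 if rot is None else R.from_euler('xyz',rot,degrees=True)
    w=(R0.inv()*R1).as_rotvec(degrees=True); D=np.linalg.norm(p1-p0)*100; A=np.linalg.norm(w)
    n=n or max(1,int(np.ceil(max(D/vmax,A/wmax))))
    out=[]
    for i in range(n):
        Ri=R0*R.from_rotvec(w*i/n,degrees=True)
        out.append([op,[round(float(v),2)+0. for v in Ri.inv().apply((p1-p0)*100/n)],[round(float(v),2)+0. for v in w/n]])
    print(n,'rows; cm',round(D,1),'deg',round(A,1)); 
    i=0
    while i<n:
        j=i
        while j<n and out[j]==out[i]: j+=1
        print(f'{j-i}x',out[i]); i=j
    return (p1,R1.as_euler('xyz',degrees=True))
E
python3 - <<'E'
from h import *
import pickle
d=pickle.load(open('d0.pkl','rb'))
for n in('scene','side'):
    c=d[n]
    m=orange(c['image'])
    m[:100]=0; 
    for b in blobs(m,12):
        M=cv2.moments(b);u=(M['m10']/M['m00'],M['m01']/M['m00'])
        if u[1]<300: print(n,np.round(u),cv2.contourArea(b),ray(c,u,.012)[:2].round(3))
for n,u in(('scene',(461,212)),('side',(300,156))): print(n,ray(d[n],u,.103).round(3))
for n,u in(('scene',(429,318)),('side',(385,220))): print('glue',n,ray(d[n],u,.0).round(3))
for n,u in(('scene',(438,258)),('side',(389,167))): print('gluetop',n,ray(d[n],u,.17).round(3))
for n,u in(('scene',(319,195)),('side',(245,221))): print('ball',n,[ray(d[n],u,z).round(3)[:2] for z in(.09,.1,.11)])
s=rows(1,[.50,.30,.30],[180,0,110])
E
```

```text
side [269. 186.] 129.5 [0.433 0.34 ]
side [330. 182.] 122.5 [0.624 0.36 ]
scene [0.549 0.348 0.103]
side [0.531 0.361 0.103]
glue scene [0.78  0.175 0.   ]
glue side [0.769 0.168 0.   ]
gluetop scene [0.776 0.171 0.17 ]
gluetop side [0.764 0.167 0.17 ]
ball scene [array([0.369, 0.025]), array([0.385, 0.021]), array([0.4  , 0.017])]
ball side [array([0.394, 0.045]), array([0.396, 0.031]), array([0.398, 0.017])]
12 rows; cm 46.0 deg 53.7
1x [1, [-3.3, -1.85, -0.65], [-0.01, 0.0, 4.48]]
1x [1, [-3.43, -1.58, -0.65], [-0.01, 0.0, 4.48]]
1x [1, [-3.55, -1.31, -0.65], [-0.01, 0.0, 4.48]]
1x [1, [-3.64, -1.03, -0.65], [-0.01, 0.0, 4.48]]
1x [1, [-3.71, -0.74, -0.65], [-0.01, 0.0, 4.48]]
1x [1, [-3.75, -0.45, -0.65], [-0.01, 0.0, 4.48]]
1x [1, [-3.78, -0.16, -0.65], [-0.01, 0.0, 4.48]]
1x [1, [-3.78, 0.14, -0.65], [-0.01, 0.0, 4.48]]
1x [1, [-3.76, 0.43, -0.65], [-0.01, 0.0, 4.48]]
1x [1, [-3.71, 0.73, -0.65], [-0.01, 0.0, 4.48]]
1x [1, [-3.64, 1.01, -0.65], [-0.01, 0.0, 4.48]]
1x [1, [-3.55, 1.3, -0.65], [-0.01, 0.0, 4.48]]
```

Run:
```python
from h import *
s=rows(1,[.53,.35,.25],[180,0,96])
```

```text
12 rows; cm 44.4 deg 67.7
1x [1, [-3.42, -1.38, -0.23], [-0.01, 0.0, 5.65]]
1x [1, [-3.54, -1.03, -0.23], [-0.01, 0.0, 5.65]]
1x [1, [-3.63, -0.68, -0.23], [-0.01, 0.0, 5.65]]
1x [1, [-3.68, -0.32, -0.23], [-0.01, 0.0, 5.65]]
1x [1, [-3.69, 0.04, -0.23], [-0.01, 0.0, 5.65]]
1x [1, [-3.67, 0.41, -0.24], [-0.01, 0.0, 5.65]]
1x [1, [-3.61, 0.76, -0.24], [-0.01, 0.0, 5.65]]
1x [1, [-3.52, 1.12, -0.24], [-0.01, 0.0, 5.65]]
1x [1, [-3.39, 1.46, -0.24], [-0.01, 0.0, 5.65]]
1x [1, [-3.23, 1.78, -0.24], [-0.01, 0.0, 5.65]]
1x [1, [-3.04, 2.09, -0.24], [-0.01, 0.0, 5.65]]
1x [1, [-2.82, 2.38, -0.24], [-0.01, 0.0, 5.65]]
```

Request:
{"method": "servo_tool", "body": {
  "plan": [
    [1,[-3.4,-1.4,-0.25],[0,0,5.6]],
    [1,[-3.5,-1.0,-0.25],[0,0,5.6]],
    [1,[-3.6,-0.7,-0.25],[0,0,5.6]],
    [1,[-3.7,-0.3,-0.25],[0,0,5.6]],
    [1,[-3.7,0,-0.25],[0,0,5.6]],
    [1,[-3.7,0.4,-0.25],[0,0,5.6]],
    [1,[-3.6,0.8,-0.25],[0,0,5.6]],
    [1,[-3.5,1.1,-0.25],[0,0,5.6]],
    [1,[-3.4,1.5,-0.25],[0,0,5.6]],
    [1,[-3.2,1.8,-0.25],[0,0,5.6]],
    [1,[-3.0,2.1,-0.25],[0,0,5.6]],
    [1,[-2.8,2.4,-0.25],[0,0,5.6]],
    [1,[0,0,0],[0,0,0]],
    [1,[0,0,0],[0,0,0]]
  ]
}}

```text
time_s: 1.32
tool_pos: [0.5359, 0.3319, 0.2449]
tool_rot: [-179.5, 0.5, 93.6]
force: [0.0, 0.8, -0.4]
grip_width: 0.0869
```

Run:
```python
from h import *
import pickle
o=env.get_obs(); c=shot('wrist','w1'); pickle.dump((o,c),open('w1.pkl','wb'))
print(o['tool_pos'],o['tool_rot'],o['force'],o['qpos'].round(1))
```

```text
[0.53589291 0.33192622 0.24486985] [-179.53030768    0.48360071   93.61569087] [ 0.04846215  0.75237668 -0.4284072 ] [-49.1  16.2  18.4  84.3  -4.9  81.  -26.9]
```

View pics/w1.png

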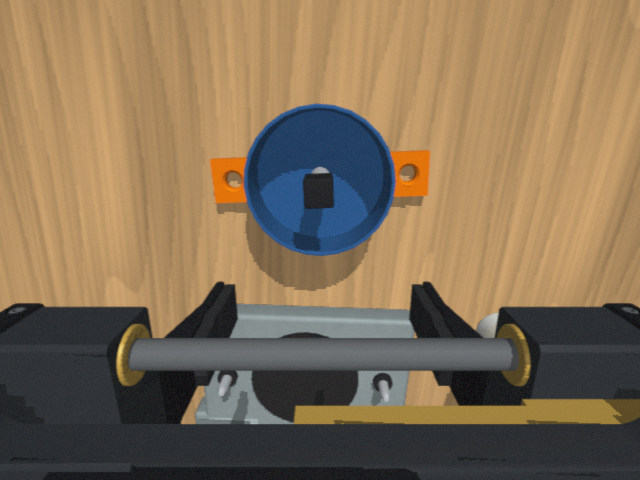

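The wrist view shows the bowl from above, with ear holes at (233,180) and (408,173), rim centre at about (320,179) and the black grip at (318,188). The base collars are at (228,382) and (383,382).

Run:
```python
from h import *
import pickle
o,c=pickle.load(open('w1.pkl','rb'))
a=ray(c,(233,180),.012,o);b=ray(c,(408,173),.012,o);print('holes',a.round(4),b.round(4),np.linalg.norm(a-b),(a+b)/2,np.degrees(np.arctan2(*(b-a)[1::-1])))
# blue rim outer via mask fit
im=c['image'];h=cv2.cvtColor(im,cv2.COLOR_BGR2HSV);m=((h[...,0]>100)&(h[...,0]<125)&(h[...,1]>120)).astype(np.uint8)
b0=max(blobs(m,3000),key=cv2.contourArea);e=cv2.fitEllipse(cv2.convexHull(b0));print(e,ray(c,e[0],.058,o))
dk=(im.max(2)<45).astype(np.uint8); 
for q in blobs(dk[160:215,295:345],50): r=cv2.boundingRect(q);print(r)
print('grip top',ray(c,(318,187),.103,o), ray(c,(318,180),.103,o))
print('collars',ray(c,(228,381),.04,o),ray(c,(383,382),.04,o),'pad',ray(c,(305,377),.04,o))
for P in ([.527,.109,.04],[.623,.109,.04],[.431,.109,.04]): print(proj(c,[P],o))
```

```text
holes [0.4338 0.3497 0.012 ] [0.6237 0.3696 0.012 ] 0.19085281420602043 [0.52875049 0.35966011 0.012     ] 5.989975777400274
((319.15283203125, 179.32835388183594), (149.86402893066406, 150.9990234375), 157.0228729248047) [0.52839308 0.36375502 0.058     ]
(9, 14, 29, 34)
grip top [0.52823523 0.3642792  0.103     ] [0.52788614 0.37018222 0.103     ]
collars [0.43086161 0.10563078 0.04      ] [0.62153651 0.11763141 0.04      ] pad [0.52542933 0.11827815 0.04      ]
[[305.91217126 383.2917037 ]]
[[383.37056025 387.80778754]]
[[228.05912693 378.75261013]]
```

Run:
```python
from h import *
s=rows(1,[.5283,.362,.14],[180,0,96])
s=rows(1,[.5283,.362,.067],[180,0,96],start=s,n=4)
```

```text
3 rows; cm 11.0 deg 2.6
1x [1, [1.1, -0.19, 3.49], [-0.14, 0.19, -0.82]]
1x [1, [1.09, -0.18, 3.49], [-0.14, 0.19, -0.82]]
1x [1, [1.08, -0.17, 3.49], [-0.14, 0.19, -0.82]]
4 rows; cm 7.3 deg 0.0
4x [1, [0.0, 0.0, 1.83], [0.0, 0.0, 0.0]]
```

Request:
{"method": "servo_tool", "body": {
  "plan": [
    [1,[1.1,-0.2,3.5],[-0.1,0.2,-0.8]],
    [1,[1.1,-0.2,3.5],[-0.1,0.2,-0.8]],
    [1,[1.1,-0.2,2.5],[-0.1,0.2,-0.8]],
    [1,[0,0,0],[0,0,0]],
    [1,[0,0,0],[0,0,0]]
  ],
  "force": 25
}}

```text
time_s: 1.78
tool_pos: [0.5252, 0.3673, 0.1486]
tool_rot: [180.0, -0.2, 96.5]
force: [0.4, -0.9, 1.0]
grip_width: 0.087
```

Run:
```python
from h import *
import pickle
o=env.get_obs();c=shot('wrist','w2');pickle.dump((o,c),open('w2.pkl','wb'))
m=cv2.imread('pics/w2.png')
s=rows(1,[.5283,.362,.067],[180,0,96]);print(o['tool_pos'],o['tool_rot'],o['force'])
print(proj(c,[[.5283,.362,.103],[.5283,.362,.058]],o))
```

```text
3 rows; cm 8.2 deg 0.6
1x [1, [-0.22, 0.11, 2.71], [-0.01, -0.09, 0.18]]
2x [1, [-0.21, 0.11, 2.71], [-0.01, -0.09, 0.18]]
[0.52517105 0.36726534 0.14858621] [179.96698936  -0.24482527  96.49104345] [ 0.43139061 -0.86429054  0.95272116]
[[327.1871001  276.07953366]
 [326.51579442 251.96308027]]
```

View pics/w2.png

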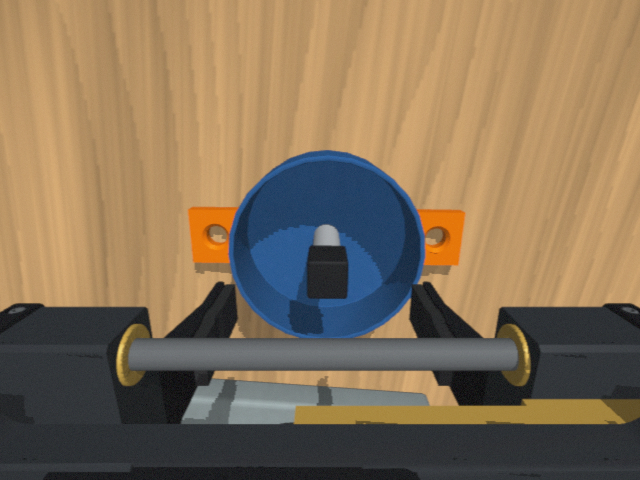

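The grip top face is centred at (327,280) and the ear holes at (216,234) and (436,237). That puts the bowl's y at about 0.360. Descending and gripping.

Request:
{"method": "servo_tool", "body": {
  "plan": [
    [1,[-0.25,0.1,2.7],[0,0,0.2]],
    [1,[-0.25,0.1,2.7],[0,0,0.2]],
    [1,[-0.25,0.1,2.4],[0,0,0.2]],
    [1,[0,0,0],[0,0,0]],
    [0,[0,0,0],[0,0,0]],
    [0,[0,0,0],[0,0,0]],
    [0,[0,0,0],[0,0,0]],
    [0,[0,0,0],[0,0,0]],
    [0,[0,0,0],[0,0,0]],
    [0,[0,0,0],[0,0,0]]
  ],
  "force": 30
}}

```text
time_s: 2.67
tool_pos: [0.5374, 0.3686, 0.0898]
tool_rot: [178.6, -1.2, 96.1]
force: [0.4, -0.2, -0.1]
grip_width: 0.0547
```

Run:
```python
from h import *
o=env.get_obs();print(o)
```

```text
{'time_s': 2.6667, 'qpos': array([-49.5071718 ,  22.8101592 ,  16.19406326,  94.00010483,
        -7.43475861,  62.43929598, -25.16116334]), 'joint_velocities': array([-0.06875932, -0.75952596,  0.08544779, -0.85616023, -0.04380146,
        0.31384872, -0.04461628]), 'effort': array([ 8.26699688e-03, -4.91127920e+01,  3.80080551e+00, -2.86744916e+01,
       -1.01378986e-01, -1.45863038e-01, -2.45193653e-03]), 'tool_pos': array([0.5374457 , 0.36855173, 0.08979966]), 'tool_rot': array([178.63871898,  -1.17202119,  96.1147466 ]), 'force': array([ 0.42906905, -0.15620712, -0.06782656]), 'wrist_torque': array([-0.12622521,  0.05169865,  0.00237306]), 'grip_width': 0.054739381555050114}
```

Run:
```python
from h import *
s=rows(.7,[.5283,.3600,.067],[180,0,96],n=3)
```

```text
3 rows; cm 2.6 deg 1.8
1x [0.7, [-0.27, -0.35, 0.75], [0.45, -0.39, 0.03]]
1x [0.7, [-0.26, -0.35, 0.75], [0.45, -0.39, 0.03]]
1x [0.7, [-0.26, -0.34, 0.76], [0.45, -0.39, 0.03]]
```

Request:
{"method": "servo_tool", "body": {
  "plan": [
    [0.7,[-0.3,-0.35,0.8],[0.4,-0.4,0]],
    [0.7,[-0.3,-0.35,0.8],[0.4,-0.4,0]],
    [0.7,[-0.2,-0.3,0.7],[0.4,-0.4,0]],
    [0.7,[0,0,0],[0,0,0]]
  ]
}}

```text
time_s: 3.0
tool_pos: [0.5283, 0.3596, 0.0659]
tool_rot: [179.9, 0.1, 96.1]
force: [-0.6, 1.1, -0.4]
grip_width: 0.0605
```

Request:
{"method": "servo_tool", "body": {
  "plan": [
    [0.7,[0,0,0],[0,0,0]]
  ]
}}

```text
time_s: 3.08
tool_pos: [0.5278, 0.3592, 0.0649]
tool_rot: [179.9, 0.1, 96.1]
force: [0.2, -0.3, 0.8]
grip_width: 0.0607
```

Run:
```python
from h import *
s=rows(.7,[.5283,.3600,.067],[180,0,96],n=1);print(env.get_obs()['joint_velocities'])
```

```text
1 rows; cm 0.2 deg 0.2
1x [0.7, [0.07, 0.06, -0.21], [0.07, 0.12, 0.12]]
[-0.10728204  1.04442488 -0.14187042  1.20257629  0.07358957 -0.05952219
 -0.0642577 ]
```

Request:
{"method": "servo_tool", "body": {
  "plan": [
    [0,[0.07,0.06,-0.2],[0,0,0]],
    [0,[0,0,0],[0,0,0]],
    [0,[0,0,0],[0,0,0]],
    [0,[0,0,0],[0,0,0]],
    [0,[0,0,0],[0,0,0]],
    [0,[0,0,0],[0,0,0]],
    [0,[0,0,0],[0,0,0]],
    [0,[0,0,0],[0,0,0]]
  ]
}}

```text
time_s: 3.75
tool_pos: [0.5285, 0.3601, 0.0667]
tool_rot: [179.9, 0.1, 96.1]
force: [0.8, 0.4, -1.1]
grip_width: 0.0256
```

Run:
```python
from h import *
o=env.get_obs();print(o['grip_width'],o['force'],o['tool_pos'],o['tool_rot'])
```

```text
0.02559685206792909 [ 0.7733897   0.37232294 -1.10051733] [0.5284733  0.36009227 0.06672424] [1.79937719e+02 1.40826268e-01 9.61260731e+01]
```

Request:
{"method": "servo_tool", "body": {
  "plan": [
    [0,[0,0,-1],[0,0,0]],
    [0,[0,0,-2],[0,0,0]],
    [0,[0,0,-3],[0,0,0]],
    [0,[0,0,-3],[0,0,0]],
    [0,[0,0,-2],[0,0,0]],
    [0,[0,0,-1],[0,0,0]],
    [0,[0,0,0],[0,0,0]],
    [0,[0,0,0],[0,0,0]]
  ]
}}

```text
time_s: 4.42
tool_pos: [0.5233, 0.3569, 0.1866]
tool_rot: [-179.3, 0.6, 96.1]
force: [0.4, 0.4, -4.4]
grip_width: 0.0257
```

Run:
```python
from h import *
import pickle
d=pickle.load(open('d0.pkl','rb'))
for n in('scene','side'):
    im=rect(d[n],.04,.4,.8,-.1,.3,2000); g=cv2.cvtColor(im,cv2.COLOR_BGR2GRAY)
    m=(cv2.GaussianBlur(g,(9,9),0)<90).astype(np.uint8)
    m=cv2.morphologyEx(m,cv2.MORPH_OPEN,np.ones((15,15)))
    for b in blobs(m,10000):
        e=cv2.fitEllipse(b); print(n,.8-e[0][1]/2000,.3-e[0][0]/2000,np.array(e[1])/2000,cv2.contourArea(b)/4e6)
    print([proj(d[n],[[.527+s*.096,.109,z]]).round(1) for s in(-1,1) for z in(.04,.066)])
s=[cv2.resize(d['scene']['image'][190:300,300:430],None,fx=3,fy=4.5,interpolation=cv2.INTER_CUBIC),cv2.resize(d['side']['image'][190:270,230:360],None,fx=3,fy=6.1875,interpolation=cv2.INTER_CUBIC)]
s=[cv2.resize(d['scene']['image'][195:295,300:420],(480,400),interpolation=cv2.INTER_CUBIC),cv2.resize(d['side']['image'][200:270,235:355],(480,280),interpolation=cv2.INTER_CUBIC)]
cv2.imwrite('pics/b1.png',np.vstack(s)[:, :])
o=env.get_obs();print(o['tool_pos'],o['tool_rot'],o['force'],o['wrist_torque'])
```

```text
scene 0.5294715576171876 0.11037232971191405 [0.12882994 0.13402521] 0.013557375
scene 0.5692888793945313 0.2839415283203125 [0.04028491 0.14856996] 0.003746375
scene 0.6267976379394532 -0.07881423950195315 [0.04576605 0.17861684] 0.0050425
[array([[354.8, 218.9]]), array([[355.3, 210.9]]), array([[378.6, 264. ]]), array([[379.4, 255.5]])]
side 0.5243619079589844 0.10751551818847654 [0.13354008 0.14529591] 0.015239625
side 0.5224686889648438 0.25059865951538085 [0.11734196 0.21311517] 0.01662875
side 0.5213984985351563 -0.03671661376953128 [0.16560292 0.27605112] 0.0236705
side 0.7410939445495606 0.03381668090820311 [0.05030025 0.20643404] 0.006808625
side 0.777841703414917 -0.06424780273437503 [0.03993383 0.10001239] 0.0028265
[array([[262.9, 222.3]]), array([[262.3, 214.2]]), array([[335. , 221.2]]), array([[335.3, 213.2]])]
[0.52327903 0.3568898  0.18660242] [-179.25501392    0.64460183   96.08805824] [ 0.37742608  0.44473397 -4.35426385] [-0.10741067  0.05459475 -0.02458181]
```

View pics/b1.png

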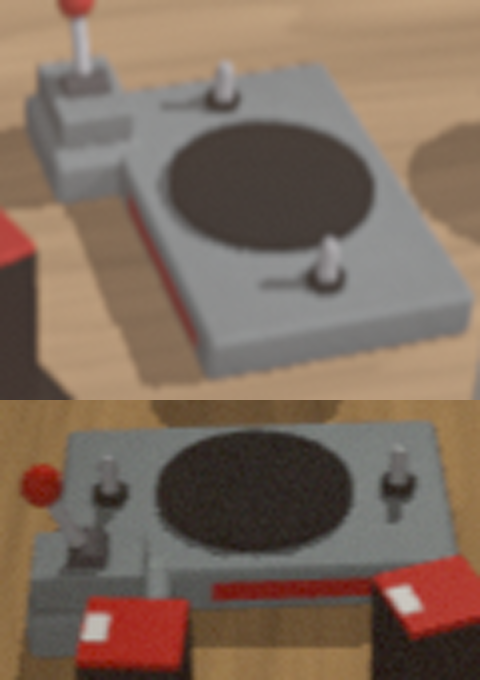

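The crop shows the peg tips and collars clearly in both views. In scene pixels the tips are at (356,211) and (382.5,255); in side pixels they are at (262,215) and (334.8,212). I'll fit the base pose by least squares.

Run:
```python
from h import *
import pickle
from scipy.optimize import least_squares
d=pickle.load(open('d0.pkl','rb')); ow,cw=pickle.load(open('w1.pkl','rb'))
L=[('scene',-.096,.065,356.25,211.5),('scene',.096,.065,382.5,255),('scene',-.096,.04,355.7,219.5),('scene',.096,.04,381.2,264),
('side',-.096,.065,262,215),('side',.096,.065,334.75,212.2),('side',-.096,.04,262.2,223),('side',.096,.04,334.5,221.2)]
W=[('w',-.096,.04,228,381),('w',.096,.04,383,382)]
def res(p,L):
    r=[]
    for n,a,z,u,v in L:
        P=[[p[0]+a*np.cos(p[2]),p[1]+a*np.sin(p[2]),z]]
        q=proj(cw,P,ow) if n=='w' else proj(d[n],P); r+=list((q[0]-[u,v]))
    return r
for s in (L,L[:4],L[4:],L+W,W):
    f=least_squares(res,[.527,.109,0],args=(s,)); print(f.x[:2].round(4),np.degrees(f.x[2]).round(2),np.round(f.fun,1))
```

```text
[0.5267 0.1127] 1.63 [-0.6 -0.4 -0.6  0.4 -0.6 -0.7 -0.1 -0.5  0.2 -0.7  0.2 -0.   0.6 -0.9
  0.2 -1.3]
[0.5281 0.1135] 1.45 [-0.1 -0.2 -0.2  0.7 -0.  -0.5  0.3 -0.2]
[0.5258 0.1092] 1.79 [-0.2  0.1 -0.   0.7  0.2 -0.1 -0.  -0.6]
[0.5265 0.112 ] 2.7 [-1.5 -0.3 -0.1  0.2 -1.4 -0.6  0.3 -0.7  0.1 -0.2  0.1 -0.3  0.5 -0.4
  0.1 -1.6 -0.2 -1.3  0.6  0.8]
[0.5262 0.1116] 3.61 [-0.4  0.   0.4  0. ]
```

Run:
```python
from h import *
s=rows(0,[.5265,.112,.18],[180,0,92],n=10)
```

```text
10 rows; cm 24.5 deg 4.2
1x [0, [-2.44, -0.23, 0.1], [-0.07, 0.07, 0.41]]
1x [0, [-2.44, -0.21, 0.09], [-0.07, 0.07, 0.41]]
1x [0, [-2.44, -0.19, 0.09], [-0.07, 0.07, 0.41]]
1x [0, [-2.44, -0.17, 0.09], [-0.07, 0.07, 0.41]]
1x [0, [-2.44, -0.16, 0.08], [-0.07, 0.07, 0.41]]
1x [0, [-2.44, -0.14, 0.08], [-0.07, 0.07, 0.41]]
1x [0, [-2.45, -0.12, 0.08], [-0.07, 0.07, 0.41]]
1x [0, [-2.45, -0.11, 0.07], [-0.07, 0.07, 0.41]]
1x [0, [-2.45, -0.09, 0.07], [-0.07, 0.07, 0.41]]
1x [0, [-2.45, -0.07, 0.07], [-0.07, 0.07, 0.41]]
```

Request:
{"method": "servo_tool", "body": {
  "plan": [
    [0,[-1.2,-0.1,0.1],[-0.1,0.1,0.4]],
    [0,[-2.4,-0.2,0.1],[-0.1,0.1,0.4]],
    [0,[-2.5,-0.2,0.1],[-0.1,0.1,0.4]],
    [0,[-2.5,-0.2,0.1],[-0.1,0.1,0.4]],
    [0,[-2.5,-0.2,0.1],[-0.1,0,0.4]],
    [0,[-2.5,-0.1,0.1],[-0.1,0,0.4]],
    [0,[-2.5,-0.1,0.1],[0,0,0.4]],
    [0,[-2.5,-0.1,0.1],[0,0,0.4]],
    [0,[-2.4,-0.1,0],[0,0,0.4]],
    [0,[-1.2,-0.1,0],[0,0,0.4]],
    [0,[-0.8,0,0],[0,0,0]],
    [0,[0,0,0],[0,0,0]]
  ]
}}

```text
time_s: 5.42
tool_pos: [0.5106, 0.1026, 0.1584]
tool_rot: [-178.0, 1.2, 91.6]
force: [0.4, -1.7, -3.2]
grip_width: 0.0258
```

Run:
```python
from h import *
s=rows(0,[.5265,.112,.150],[180,0,92],n=4);o=env.get_obs();print(o['tool_pos'],o['tool_rot'])
```

```text
4 rows; cm 2.0 deg 2.4
1x [0, [0.23, 0.41, 0.19], [-0.5, 0.3, -0.1]]
1x [0, [0.23, 0.41, 0.2], [-0.5, 0.3, -0.1]]
2x [0, [0.22, 0.41, 0.2], [-0.5, 0.3, -0.1]]
[0.51059095 0.1026098  0.15837992] [-178.01758019    1.20792207   91.61143142]
```

Request:
{"method": "servo_tool", "body": {
  "plan": [
    [0,[0.25,0.4,0.2],[-0.5,0.3,-0.1]],
    [0,[0.2,0.4,0.2],[-0.5,0.3,-0.1]],
    [0,[0.2,0.4,0.2],[-0.5,0.3,-0.1]],
    [0,[0.2,0.4,0.2],[-0.5,0.3,-0.1]],
    [0,[0,0,0],[0,0,0]],
    [0,[0,0,0],[0,0,0]]
  ]
}}

```text
time_s: 5.92
tool_pos: [0.5268, 0.1197, 0.1474]
tool_rot: [179.9, -0.3, 92.6]
force: [0.1, -0.2, -3.6]
grip_width: 0.0259
```

Run:
```python
from h import *
import pickle
s=rows(0,[.5265,.112,.150],[180,0,92],n=1);o=env.get_obs();c=shot('wrist','w3');pickle.dump((o,c),open('w3.pkl','wb'));print(o['tool_pos'],o['tool_rot'],o['joint_velocities'].round(2))
P=np.array(o['tool_pos']);yaw=np.radians(o['tool_rot'][2]-90)
for a in(-.096,.096):
  print('peg',[proj(c,[[.5265+a*np.cos(.035),.112+a*np.sin(.035),z]],o).round(0) for z in(.04,.066)])
im=c['image'][100:340,120:520];cv2.imwrite('pics/w3c.png',cv2.resize(im,None,fx=2,fy=2,interpolation=cv2.INTER_CUBIC))
```

```text
1 rows; cm 0.8 deg 0.6
1x [0, [-0.77, -0.07, -0.26], [0.13, -0.26, 0.55]]
[0.52684366 0.11973416 0.14741885] [179.86532005  -0.25667625  92.5500583 ] [-0.6   0.71 -0.66 -0.09 -0.42 -0.77  0.08]
peg [array([[201., 246.]]), array([[189., 258.]])]
peg [array([[443., 248.]]), array([[455., 260.]])]
```

View pics/w3c.png

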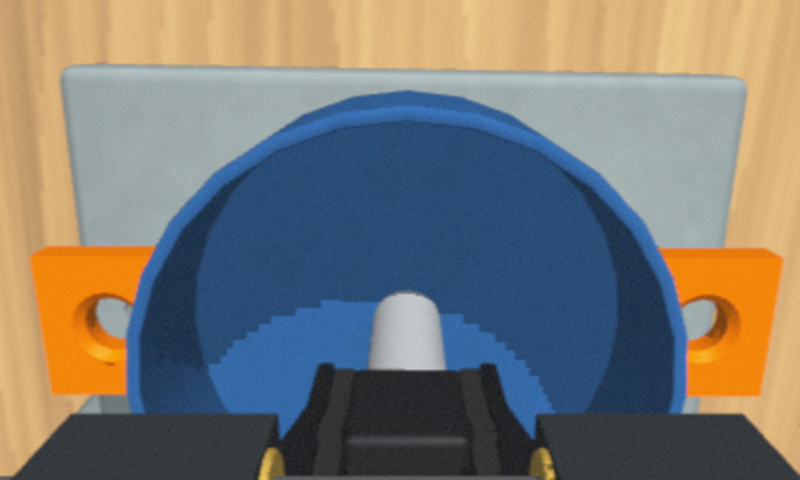

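The wrist view shows the base's +y edge running from (152,134) to (492,141), with the ears at left and right and their holes not yet over the pegs.

Run:
```python
from h import *
import pickle
o,c=pickle.load(open('w3.pkl','rb'))
f=lambda u,v,z: ray(c,(120+u/2,100+v/2),z,o)[:2]
a=f(62,68,.034);b=f(746,80,.034);print(a,b,np.linalg.norm(a-b));t=np.arctan2(*(b-a)[::-1]);print('yaw',np.degrees(t))
n=np.array([np.sin(t),-np.cos(t)]);print('base',(a+b)/2+.085*n)
# ear holes now; underside at tcp z-.067 ; top +.012
z=o['tool_pos'][2]-.067+.012
# ear back edges: tops (33..,255)->(780,258)
a=f(33,253,z);b=f(781,256,z);print('ear back corners',a,b,np.linalg.norm(a-b),'expect .236');t=np.arctan2(*(b-a)[::-1]);print(np.degrees(t));print('bowl c',(a+b)/2+.024*np.array([np.sin(t),-np.cos(t)]),'tcp',o['tool_pos'])
```

```text
[0.39724073 0.19224768] [0.64912157 0.19929944] 0.2519795360820675
yaw 1.6036579716094814
base [0.52555991 0.11080685]
ear back corners [0.40923662 0.13851236] [0.64330053 0.14793332] 0.23425343130303075 expect .236
2.3048840203021275
bowl c [0.52723379 0.11924225] tcp [0.52684366 0.11973416 0.14741885]
```

Run:
```python
from h import *
s=rows(0,[.526,.1115,.140],[180,0,91.7],n=3)
```

```text
3 rows; cm 1.1 deg 0.9
3x [0, [-0.28, -0.04, 0.25], [0.04, -0.09, 0.29]]
```

Request:
{"method": "servo_tool", "body": {
  "plan": [
    [0,[-0.3,0,0.2],[0,-0.1,0.3]],
    [0,[-0.3,0,0.2],[0,-0.1,0.3]],
    [0,[-0.2,0,0.2],[0,-0.1,0.3]],
    [0,[0,0,0],[0,0,0]],
    [0,[0,0,0],[0,0,0]],
    [0,[0,0,0],[0,0,0]]
  ]
}}

```text
time_s: 6.47
tool_pos: [0.527, 0.1112, 0.1408]
tool_rot: [179.9, 0.1, 91.6]
force: [0.4, 0.6, -4.0]
grip_width: 0.026
```

Run:
```python
from h import *
s=rows(0,[.526,.1115,.132],[180,0,91.7],n=2);print(env.get_obs()['joint_velocities'].round(2))
```

```text
2 rows; cm 0.9 deg 0.2
2x [0, [0.02, -0.05, 0.44], [0.06, 0.04, -0.06]]
[ 0.03 -0.02  0.02  0.01 -0.16  0.02 -0.09]
```

Request:
{"method": "servo_tool", "body": {
  "plan": [
    [0,[0,-0.05,0.45],[0,0,0]],
    [0,[0,0,0.45],[0,0,0]],
    [0,[0,0,0.45],[0,0,0]],
    [0,[0,0,0],[0,0,0]],
    [0,[0,0,0],[0,0,0]]
  ]
}}

```text
time_s: 6.88
tool_pos: [0.5265, 0.1112, 0.1259]
tool_rot: [179.9, 0.1, 91.6]
force: [0.4, 1.1, -3.0]
grip_width: 0.0258
```

Run:
```python
from h import *
o=env.get_obs();print(o['wrist_torque'],o['force'])
s=rows(0,[.526,.1115,.107],[180,0,91.7],n=4)
```

```text
[-0.07963583  0.07721486 -0.0445232 ] [ 0.35717964  1.08819043 -2.95715641]
4 rows; cm 1.9 deg 0.2
4x [0, [0.01, -0.01, 0.47], [0.03, 0.02, -0.03]]
```

Underside at about 0.059, below the peg tips, with no contact force. Continuing down.

Request:
{"method": "servo_tool", "body": {
  "plan": [
    [0,[0,0,0.4],[0,0,0]],
    [0,[0,0,0.4],[0,0,0]],
    [0,[0,0,0.4],[0,0,0]],
    [0,[0,0,0.4],[0,0,0]],
    [0,[0,0,0.2],[0,0,0]],
    [0,[0,0,0],[0,0,0]]
  ]
}}

```text
time_s: 7.38
tool_pos: [0.5269, 0.1116, 0.1067]
tool_rot: [179.9, 0.0, 91.6]
force: [-0.3, -1.4, 0.7]
grip_width: 0.026
```

Run:
```python
from h import *
o=env.get_obs();print(o['wrist_torque'],o['force'])
s=rows(0,[.526,.1115,.107],[180,0,91.7],n=1)
```

```text
[-0.29016254  0.44681533 -0.02111132] [-0.27301787 -1.35787588  0.71902822]
1 rows; cm 0.1 deg 0.2
1x [0, [0.0, -0.09, -0.03], [0.15, 0.04, -0.1]]
```

Request:
{"method": "servo_tool", "body": {
  "plan": [
    [0,[0,0,0.3],[0,0,0]],
    [0,[0,0,0.3],[0,0,0]],
    [0.6,[0,0,0],[0,0,0]],
    [0.6,[0,0,0],[0,0,0]],
    [0.6,[0,0,0],[0,0,0]],
    [0.6,[0,0,0],[0,0,0]]
  ]
}}

```text
time_s: 7.88
tool_pos: [0.5302, 0.1123, 0.1106]
tool_rot: [179.5, -0.2, 91.6]
force: [0.1, -0.5, 0.8]
grip_width: 0.0446
```

Request:
{"method": "servo_tool", "body": {
  "plan": [
    [0.6,[0,0,0],[0,0,0]],
    [0.6,[0,0,-1],[0,0,0]],
    [1,[0,0,-3],[0,0,0]],
    [1,[0,0,-4],[0,0,0]],
    [1,[0,0,-4],[0,0,0]],
    [1,[0,0,-2],[0,0,0]],
    [1,[0,0,0],[0,0,0]],
    [1,[0,0,0],[0,0,0]]
  ]
}}

```text
time_s: 8.55
tool_pos: [0.5278, 0.1111, 0.258]
tool_rot: [179.6, -0.1, 91.5]
force: [-1.2, -0.0, -0.3]
grip_width: 0.0827
```

```bash
cat >> h.py <<'E'
def capfind():
    """caps by both fixed cameras: fit cap-top squares; prints x,y,yaw of can, mark dir"""
    out={}
    for n in('scene','side'):
        c=env.read_camera(n); im=rect(c,.12,.3,.95,-.5,.45,1000); m=redmask(im); h=cv2.cvtColor(im,cv2.COLOR_BGR2HSV)
        wh=((h[...,1]<70)&(h[...,2]>150)).astype(np.uint8)
        for b in blobs(m,1500):
            (u,v),s,a=cv2.minAreaRect(b)
            if min(s)<40 or max(s)>80: continue
            k=np.zeros_like(m); cv2.drawContours(k,[cv2.convexHull(b)],-1,1,-1); k&=wh
            M=cv2.moments(k); mk='-'
            if M['m00']>20: mk=(round(np.degrees(np.arctan2(u-M['m10']/M['m00'],v-M['m01']/M['m00']))),)  # world dir of mark
            print(n,'x %.3f y %.3f'%(.95-v/1000,.45-u/1000),np.round(s),'rect',round(a,1),'mark dir',mk)
E
python3 - <<'E'
from h import *
o=env.get_obs();print(o['force'],o['tool_pos'],o['qpos'].round(1))
capfind()
c=env.read_camera('side');cv2.imwrite('pics/s2.png',cv2.resize(c['image'][140:400,220:420],None,fx=2.3,fy=2.3,interpolation=cv2.INTER_CUBIC))
E
```

```text
[-1.16487788 -0.01321367 -0.30321758] [0.52781523 0.11105949 0.25797832] [-38.9   3.4  25.4  97.1  -1.5  79.5 -11.7]
scene x 0.473 y -0.130 [52. 55.] rect 5.0 mark dir (178,)
scene x 0.494 y -0.299 [56. 54.] rect 76.9 mark dir (-171,)
scene x 0.635 y -0.103 [62. 56.] rect 69.6 mark dir (-165,)
scene x 0.652 y -0.289 [59. 62.] rect 25.6 mark dir (160,)
side x 0.463 y -0.135 [61. 57.] rect 4.7 mark dir (-175,)
side x 0.484 y -0.303 [58. 60.] rect 76.0 mark dir -
side x 0.645 y -0.293 [61. 59.] rect 25.0 mark dir (148,)
```

View pics/s2.png

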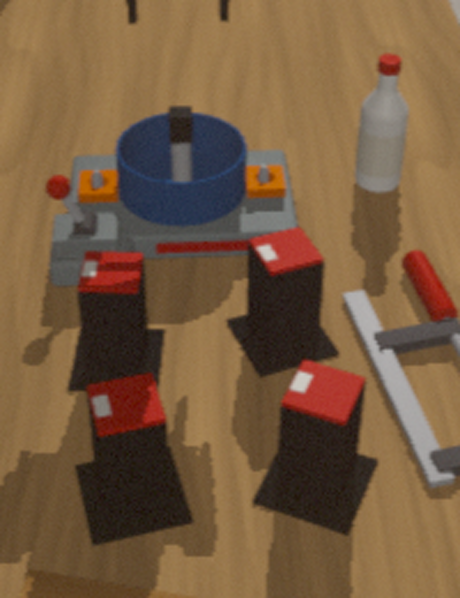

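The side view shows the bowl seated, with pegs showing through both ears, and four cans standing with marks facing −x. Next I'll test a sideways tipping orientation in free space with the hand empty.

Request:
{"method": "servo_tool", "body": {
  "plan": [
    [1,[0,-1,-3],[0,0,0]],
    [1,[0,-1,-3],[0,7,0]],
    [1,[0,-1,0],[0,7,0]],
    [1,[0,0,0],[0,7,0]],
    [1,[0,0,0],[0,7,0]],
    [1,[0,0,0],[0,7,0]],
    [1,[0,0,0],[0,7,0]],
    [1,[0,0,0],[0,7,0]],
    [1,[0,0,0],[0,7,0]],
    [1,[0,0,0],[0,7,0]],
    [1,[0,0,0],[0,7,0]],
    [1,[0,0,0],[0,7,0]],
    [1,[0,0,0],[0,7,0]],
    [1,[0,0,0],[0,7,0]],
    [1,[0,0,0],[0,0,0]]
  ]
}}

```text
time_s: 9.95
tool_pos: [0.4918, 0.1133, 0.3]
tool_rot: [-49.0, -88.3, -39.9]
force: [-0.2, 1.1, 0.6]
grip_width: 0.087
```

Run:
```python
from h import *
o=env.get_obs();print(o['tool_pos'],o['qpos'].round(1)); print(R.from_euler('xyz',o['tool_rot'],degrees=True).as_matrix().round(2))
```

```text
[0.49182486 0.11326789 0.29998838] [  2.3  28.7  26.  111.1 -77.8 117.1  51.6]
[[ 0.02  1.   -0.02]
 [-0.02  0.02  1.  ]
 [ 1.   -0.02  0.02]]
```

Request:
{"method": "servo_tool", "body": {
  "plan": [
    [1,[-1.5,-0.15,0.5],[0,0,0]],
    [1,[-3,-0.3,0.9],[0,0,0]],
    [1,[-3,-0.3,0.9],[0,0,0]],
    [1,[-3,-0.3,0.9],[0,0,0]],
    [1,[-1.5,0,0.4],[0,0,0]],
    [1,[0,0,0],[0,0,0]]
  ]
}}

```text
time_s: 10.45
tool_pos: [0.4774, 0.1483, 0.1721]
tool_rot: [-90.9, -88.4, 1.5]
force: [0.6, 0.2, 0.5]
grip_width: 0.0869
```

Run:
```python
from h import *
o=env.get_obs();print(o['tool_pos'],o['qpos'].round(1)); print(R.from_euler('xyz',o['tool_rot'],degrees=True).as_matrix().round(2))
```

```text
[0.47741488 0.14833022 0.17206307] [  0.5  40.   24.2 114.9 -78.1 112.3  65.8]
[[ 0.03  1.   -0.01]
 [ 0.    0.01  1.  ]
 [ 1.   -0.03 -0.  ]]
```

Run:
```python
from h import *
s=rows(1,[.478,.14,.26])
s=rows(1,[.475,.0,.30],[180,0,90],start=s)
s=rows(1,[.465,-.132,.25],[180,0,-5],start=s)
```

```text
3 rows; cm 8.8 deg 0.0
3x [1, [2.93, -0.06, -0.28], [0.0, 0.0, 0.0]]
14 rows; cm 14.6 deg 90.0
1x [1, [0.28, -0.04, -1.0], [-0.13, -6.43, -0.05]]
1x [1, [0.17, -0.04, -1.03], [-0.13, -6.43, -0.05]]
1x [1, [0.05, -0.04, -1.04], [-0.13, -6.43, -0.05]]
1x [1, [-0.06, -0.03, -1.04], [-0.13, -6.43, -0.05]]
1x [1, [-0.18, -0.03, -1.02], [-0.13, -6.43, -0.05]]
1x [1, [-0.29, -0.03, -1.0], [-0.13, -6.43, -0.05]]
1x [1, [-0.4, -0.03, -0.96], [-0.13, -6.43, -0.05]]
1x [1, [-0.51, -0.03, -0.91], [-0.13, -6.43, -0.05]]
1x [1, [-0.6, -0.02, -0.85], [-0.13, -6.43, -0.05]]
1x [1, [-0.7, -0.02, -0.77], [-0.13, -6.43, -0.05]]
1x [1, [-0.78, -0.02, -0.69], [-0.13, -6.43, -0.05]]
1x [1, [-0.85, -0.02, -0.6], [-0.13, -6.43, -0.05]]
1x [1, [-0.91, -0.02, -0.5], [-0.13, -6.43, -0.05]]
1x [1, [-0.96, -0.02, -0.4], [-0.13, -6.43, -0.05]]
14 rows; cm 14.2 deg 95.0
1x [1, [-0.94, -0.07, 0.36], [0.0, 0.0, 6.79]]
1x [1, [-0.94, 0.04, 0.36], [0.0, 0.0, 6.79]]
1x [1, [-0.93, 0.15, 0.36], [0.0, 0.0, 6.79]]
1x [1, [-0.91, 0.26, 0.36], [0.0, 0.0, 6.79]]
1x [1, [-0.87, 0.37, 0.36], [0.0, 0.0, 6.79]]
1x [1, [-0.82, 0.47, 0.36], [0.0, 0.0, 6.79]]
1x [1, [-0.76, 0.56, 0.36], [0.0, 0.0, 6.79]]
1x [1, [-0.69, 0.65, 0.36], [0.0, 0.0, 6.79]]
1x [1, [-0.61, 0.72, 0.36], [0.0, 0.0, 6.79]]
1x [1, [-0.52, 0.79, 0.36], [0.0, 0.0, 6.79]]
1x [1, [-0.42, 0.85, 0.36], [0.0, 0.0, 6.79]]
1x [1, [-0.32, 0.89, 0.36], [0.0, 0.0, 6.79]]
1x [1, [-0.21, 0.92, 0.36], [0.0, 0.0, 6.79]]
1x [1, [-0.1, 0.94, 0.36], [0.0, 0.0, 6.79]]
```

Request:
{"method": "servo_tool", "body": {
  "plan": [
    [1,[3,0,-0.3],[0,0,0]],
    [1,[3,0,-0.3],[0,0,0]],
    [1,[3,0,-0.3],[0,0,0]],
    [1,[0.3,0,-1],[0,-6.4,0]],
    [1,[0.2,0,-1],[0,-6.4,0]],
    [1,[0,0,-1],[0,-6.4,0]],
    [1,[0,0,-1],[0,-6.4,0]],
    [1,[-0.2,0,-1],[0,-6.4,0]],
    [1,[-0.3,0,-1],[0,-6.4,0]],
    [1,[-0.4,0,-1],[0,-6.4,0]],
    [1,[-0.5,0,-0.9],[0,-6.4,0]],
    [1,[-0.6,0,-0.8],[0,-6.4,0]],
    [1,[-0.7,0,-0.8],[0,-6.4,0]],
    [1,[-0.8,0,-0.7],[0,-6.4,0]],
    [1,[-0.8,0,-0.6],[0,-6.4,0]],
    [1,[-0.9,0,-0.5],[0,-6.4,0]],
    [1,[-1,0,-0.4],[0,-6.4,0]],
    [1,[0,0,0],[0,0,0]]
  ]
}}

```text
time_s: 11.95
tool_pos: [0.4807, -0.0207, 0.3409]
tool_rot: [179.6, 3.9, 88.0]
force: [0.3, 1.2, 0.1]
grip_width: 0.0873
```

Request:
{"method": "servo_tool", "body": {
  "plan": [
    [1,[-0.9,0,0.4],[0,0,6.8]],
    [1,[-0.9,0,0.4],[0,0,6.8]],
    [1,[-0.9,0.1,0.4],[0,0,6.8]],
    [1,[-0.9,0.3,0.4],[0,0,6.8]],
    [1,[-0.9,0.4,0.4],[0,0,6.8]],
    [1,[-0.8,0.5,0.4],[0,0,6.8]],
    [1,[-0.8,0.6,0.4],[0,0,6.8]],
    [1,[-0.7,0.6,0.4],[0,0,6.8]],
    [1,[-0.6,0.7,0.4],[0,0,6.8]],
    [1,[-0.5,0.8,0.3],[0,0,6.8]],
    [1,[-0.4,0.8,0.3],[0,0,6.8]],
    [1,[-0.3,0.9,0.3],[0,0,6.8]],
    [1,[-0.2,0.9,0.3],[0,0,6.8]],
    [1,[-0.1,0.9,0.3],[0,0,6.8]],
    [1,[0,0,0],[0,0,0]],
    [1,[0,0,0],[0,0,0]]
  ]
}}

```text
time_s: 13.28
tool_pos: [0.4488, -0.1699, 0.2996]
tool_rot: [-179.7, -1.3, -12.6]
force: [0.4, 0.9, -0.5]
grip_width: 0.087
```

Run:
```python
from h import *
import pickle
o=env.get_obs();c=shot('wrist','w4');pickle.dump((o,c),open('w4.pkl','wb'));print(o['tool_pos'],o['tool_rot'],o['qpos'].round(1),o['force'])
```

```text
[ 0.44882031 -0.1698792   0.29958185] [-179.72032332   -1.26376209  -12.55488676] [-10.7  -6.6  26.3 101.    2.6  83.7 -87.3] [ 0.44194304  0.88311528 -0.53527204]
```

View pics/w4.png

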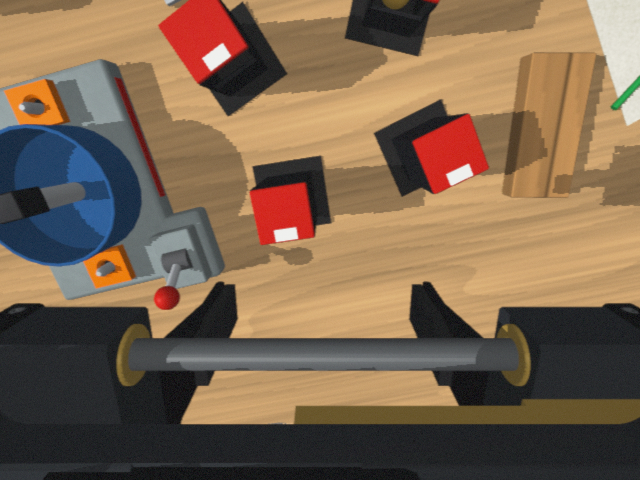

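The wrist view shows all four caps. Can A's cap is at (283,212), B's at (450,153) and C's at (205,40), with marks toward −x. Can D is at the top edge, and something brassy seems to show near (397,3).

```bash
cat >> h.py <<'E'
def caps_w(o,c,z=.121):
    im=c['image'];h=cv2.cvtColor(im,cv2.COLOR_BGR2HSV)
    m=redmask(im); wh=((h[...,1]<60)&(h[...,2]>170)).astype(np.uint8); m[300:]=0; wh[300:]=0
    res=[]
    mm=cv2.morphologyEx(m|wh,cv2.MORPH_OPEN,np.ones((5,5)))
    for b in blobs(mm,900):
        k=np.zeros_like(m);cv2.drawContours(k,[b],-1,1,-1)
        if (k&m).sum()<500: continue
        pts=b[:,0,:].astype(float); P=np.array([ray(c,u,z,o)[:2] for u in pts])*1e4
        (x,y),s,a=cv2.minAreaRect(P.astype(np.float32)); x/=1e4;y/=1e4
        M=cv2.moments(k&wh)
        yaw=None
        if M['m00']>20:
            w=ray(c,(M['m10']/M['m00'],M['m01']/M['m00']),z,o)[:2]; md=np.degrees(np.arctan2(y-w[1],x-w[0])) # can +x
            yaw=a+90*np.round((md-a)/90)
            yaw=(yaw+180)%360-180
        print('cap x %.4f y %.4f'%(x,y),'size',np.round(np.array(s)/10,1),'yaw',None if yaw is None else round(yaw,1),'mark',None if yaw is None else round(md))
E
python3 - <<'E'
from h import *
import pickle
o,c=pickle.load(open('w4.pkl','rb'))
for z in(.118,.121): caps_w(o,c,z)
E
```

```text
cap x 0.4618 y -0.1306 size [56.3 56.2] yaw -3.8 mark -5
cap x 0.4828 y -0.2979 size [56.1 56.8] yaw 13.9 mark 17
cap x 0.6275 y -0.1032 size [56.2 55.8] yaw 20.2 mark 19
cap x 0.4624 y -0.1311 size [55.8 55.7] yaw -3.8 mark -5
cap x 0.4832 y -0.2970 size [55.7 56.3] yaw 13.9 mark 17
cap x 0.6267 y -0.1039 size [55.7 55.3] yaw 20.2 mark 19
```

Run:
```python
from h import *
s=rows(1,[.462,-.131,.145],[180,0,-4])
```

```text
5 rows; cm 16.0 deg 8.7
1x [1, [0.02, -0.81, 3.1], [-0.03, -0.26, -1.71]]
1x [1, [0.06, -0.81, 3.1], [-0.03, -0.26, -1.71]]
1x [1, [0.1, -0.81, 3.1], [-0.03, -0.26, -1.71]]
1x [1, [0.13, -0.81, 3.1], [-0.03, -0.26, -1.71]]
1x [1, [0.17, -0.81, 3.09], [-0.03, -0.26, -1.71]]
```

Request:
{"method": "servo_tool", "body": {
  "plan": [
    [1,[0,-0.8,3],[0,-0.3,-1.7]],
    [1,[0.1,-0.8,3],[0,-0.3,-1.7]],
    [1,[0.1,-0.8,3],[0,-0.3,-1.7]],
    [1,[0.1,-0.8,3],[0,-0.3,-1.7]],
    [1,[0.1,-0.8,2],[0,-0.2,-1.7]],
    [1,[0,0,0],[0,0,0]],
    [1,[0,0,0],[0,0,0]]
  ],
  "force": 20
}}

```text
time_s: 13.92
tool_pos: [0.464, -0.1271, 0.1598]
tool_rot: [-179.3, -0.5, -2.9]
force: [-0.3, -0.6, 0.6]
grip_width: 0.0868
```

Run:
```python
from h import *
s=rows(1,[.462,-.131,.061],[180,0,-4],n=6)
```

```text
6 rows; cm 9.9 deg 1.4
1x [1, [-0.04, 0.09, 1.65], [-0.12, -0.09, 0.19]]
3x [1, [-0.04, 0.08, 1.65], [-0.12, -0.09, 0.19]]
2x [1, [-0.03, 0.07, 1.65], [-0.12, -0.09, 0.19]]
```

Request:
{"method": "servo_tool", "body": {
  "plan": [
    [1,[0,0.1,1.6],[-0.1,-0.1,0.2]],
    [1,[0,0.1,1.6],[-0.1,-0.1,0.2]],
    [1,[0,0.1,1.6],[-0.1,-0.1,0.2]],
    [1,[0,0.1,1.6],[-0.1,-0.1,0.2]],
    [1,[0,0,1.6],[-0.1,-0.1,0.2]],
    [1,[0,0,1.2],[-0.1,-0.1,0.2]],
    [1,[0,0,0],[0,0,0]]
  ]
}}

```text
time_s: 14.5
tool_pos: [0.4743, -0.1331, 0.078]
tool_rot: [-179.8, -1.2, -4.1]
force: [-1.1, -0.3, 0.1]
grip_width: 0.0872
```

```bash
cat >> h.py <<'E'
def weigh(n=10):
    F=[]
    for i in range(n):
        F.append(env.get_obs()['force']); env.read_camera('side')
    F=np.array(F); print('force mean',F.mean(0).round(2),'sem',(F.std(0)/np.sqrt(n)).round(2))
E
python3 - <<'E'
from h import *
weigh()
o=env.get_obs();print(o['tool_pos'],o['tool_rot'])
s=rows(1,[.462,-.131,.061],[180,0,-4],n=1)
E
```

```text
force mean [ 0.03 -0.06 -0.19] sem [0.19 0.15 0.14]
[ 0.47495908 -0.13303979  0.07903754] [-179.77438025   -1.31786163   -4.07321903]
1 rows; cm 2.2 deg 1.3
1x [1, [-1.35, -0.1, 1.77], [-0.22, -1.32, -0.07]]
```

Request:
{"method": "servo_tool", "body": {
  "plan": [
    [1,[-0.7,-0.1,0.8],[-0.1,-0.7,0]],
    [1,[-0.6,0,0.8],[-0.1,-0.6,0]],
    [1,[-0.1,0,0.1],[0,0,0]],
    [0,[0,0,0],[0,0,0]],
    [0,[0,0,0],[0,0,0]],
    [0,[0,0,0],[0,0,0]],
    [0,[0,0,0],[0,0,0]],
    [0,[0,0,0],[0,0,0]],
    [0,[0,0,0],[0,0,0]],
    [0,[0,0,0],[0,0,0]],
    [0,[0,0,0],[0,0,0]]
  ]
}}

```text
time_s: 15.92
tool_pos: [0.4592, -0.1306, 0.0595]
tool_rot: [-180.0, 0.2, -4.1]
force: [0.2, -0.2, -1.2]
grip_width: 0.056
```

Request:
{"method": "servo_tool", "body": {
  "plan": [
    [0,[0,0,-0.5],[0,0,0]],
    [0,[0,0,-1],[0,0,0]],
    [0,[0,0,-1],[0,0,0]],
    [0,[0,0,-0.5],[0,0,0]],
    [0,[0,0,0],[0,0,0]],
    [0,[0,0,0],[0,0,0]],
    [0,[0,0,0],[0,0,0]],
    [0,[0,0,0],[0,0,0]]
  ]
}}

```text
time_s: 16.58
tool_pos: [0.4598, -0.1307, 0.0939]
tool_rot: [-180.0, 0.1, -4.1]
force: [-0.5, -0.6, -1.8]
grip_width: 0.0559
```

Run:
```python
from h import *
weigh()
o=env.get_obs();print(o['tool_pos'],o['tool_rot'],o['grip_width'],o['qpos'].round(1))
```

```text
force mean [ 0.4   0.09 -1.65] sem [0.18 0.19 0.17]
[ 0.45977125 -0.13080061  0.09379652] [-1.79979949e+02  9.87630969e-02 -4.07979005e+00] 0.05607197325663941 [-12.1   3.5  25.7 116.5  -1.8  60.4 -79.6]
```

Run:
```python
from h import *
weigh(10)
```

```text
force mean [-0.08 -0.28 -1.59] sem [0.23 0.14 0.14]
```

Request:
{"method": "servo_tool", "body": {
  "plan": [
    [0,[0,0,0.8],[0,0,0]],
    [0,[0,0,1],[0,0,0]],
    [0,[0,0,1],[0,0,0]],
    [0,[0,0,0.4],[0,0,0]],
    [0,[0,0,0.2],[0,0,0]],
    [0,[0,0,0],[0,0,0]],
    [0,[0,0,0],[0,0,0]]
  ]
}}

```text
time_s: 18.17
tool_pos: [0.4617, -0.1308, 0.0587]
tool_rot: [-180.0, -0.1, -4.0]
force: [-1.0, -0.2, 2.5]
grip_width: 0.0561
```

Run:
```python
from h import *
weigh(4)
```

```text
force mean [-0.25  0.56  1.85] sem [0.27 0.29 0.35]
```

Can A is empty at about 1.4 N. Releasing it and moving to B.

Request:
{"method": "servo_tool", "body": {
  "plan": [
    [1,[0,0,0],[0,0,0]],
    [1,[0,0,0],[0,0,0]],
    [1,[0,0,0],[0,0,0]],
    [1,[0,0,0],[0,0,0]],
    [1,[0,0,0],[0,0,0]],
    [1,[0,0,-0.5],[0,0,0]],
    [1,[0,0,-1.5],[0,0,0]],
    [1,[0,0,-2.5],[0,0,0]],
    [1,[0,0,-3],[0,0,0]],
    [1,[0,0,-3],[0,0,0]],
    [1,[0,0,-3],[0,0,0]],
    [1,[0,0,-3],[0,0,0]],
    [1,[0,0,0],[0,0,0]]
  ]
}}

```text
time_s: 19.45
tool_pos: [0.4583, -0.1311, 0.2303]
tool_rot: [180.0, 0.3, -4.1]
force: [1.3, -0.0, 1.7]
grip_width: 0.0867
```

Run:
```python
from h import *
o=env.get_obs();c=shot('wrist','w5');caps_w(o,c);print(o['tool_pos'],o['tool_rot'])
s=rows(1,[.483,-.2975,.17],[180,0,14],n=7)
```

```text
cap x 0.4652 y -0.1307 size [55.6 55.3] yaw -4.1 mark -3
cap x 0.4835 y -0.2958 size [56.  56.7] yaw 14.0 mark 20
cap x 0.6062 y -0.1059 size [61.9 29.1] yaw 85.9 mark 127
[ 0.45829908 -0.13114588  0.23026696] [179.99914565   0.32342379  -4.12538032]
7 rows; cm 17.8 deg 18.1
1x [1, [0.55, 2.35, 0.82], [-0.01, 0.07, -2.59]]
1x [1, [0.44, 2.37, 0.82], [-0.01, 0.07, -2.59]]
1x [1, [0.33, 2.39, 0.82], [-0.01, 0.07, -2.59]]
1x [1, [0.22, 2.4, 0.82], [-0.01, 0.07, -2.59]]
1x [1, [0.11, 2.41, 0.83], [-0.01, 0.07, -2.59]]
1x [1, [0.0, 2.41, 0.83], [-0.01, 0.07, -2.59]]
1x [1, [-0.11, 2.41, 0.83], [-0.01, 0.07, -2.59]]
```

Request:
{"method": "servo_tool", "body": {
  "plan": [
    [1,[0.5,2.3,0.8],[0,0.1,-2.6]],
    [1,[0.4,2.3,0.8],[0,0.1,-2.6]],
    [1,[0.3,2.3,0.8],[0,0.1,-2.6]],
    [1,[0.2,2.3,0.8],[0,0,-2.6]],
    [1,[0.1,2.3,0.8],[0,0,-2.6]],
    [1,[0,2.3,0.8],[0,0,-2.6]],
    [1,[0,1.2,0.4],[0,0,-1.3]],
    [1,[0,0.6,0],[0,0,-0.6]],
    [1,[0,0,0],[0,0,0]]
  ]
}}

```text
time_s: 20.25
tool_pos: [0.4794, -0.2895, 0.1665]
tool_rot: [-179.6, 0.5, 14.5]
force: [-0.4, 0.2, 0.1]
grip_width: 0.0871
```

Run:
```python
from h import *
o=env.get_obs();c=env.read_camera('wrist');caps_w(o,c);print(o['tool_pos'],o['tool_rot'])
s=rows(1,[.4835,-.2965,.14],[180,0,14],n=3)
s=rows(1,[.4835,-.2965,.061],[180,0,14],n=6)
```

```text
cap x 0.4856 y -0.2979 size [53.  55.1] yaw 14.6 mark 15
cap x 0.4660 y -0.1342 size [56.2 55.7] yaw -3.9 mark -9
cap x 0.6179 y -0.2977 size [20.8 38.2] yaw -75.6 mark -112
[ 0.47942986 -0.28948763  0.16645677] [-179.62486853    0.54575097   14.51541843]
3 rows; cm 2.8 deg 0.9
2x [1, [0.08, 0.3, 0.87], [-0.14, 0.19, 0.17]]
1x [1, [0.08, 0.29, 0.87], [-0.14, 0.19, 0.17]]
6 rows; cm 10.6 deg 0.9
2x [1, [0.05, 0.16, 1.75], [-0.07, 0.1, 0.09]]
2x [1, [0.05, 0.15, 1.75], [-0.07, 0.1, 0.09]]
2x [1, [0.04, 0.15, 1.75], [-0.07, 0.1, 0.09]]
```

Request:
{"method": "servo_tool", "body": {
  "plan": [
    [1,[0,0.2,1.3],[-0.1,0,0.1]],
    [1,[-0.1,0.2,1.3],[-0.1,-0.1,0.1]],
    [1,[-0.1,0.2,1.3],[-0.1,-0.1,0.1]],
    [1,[-0.1,0.1,1.3],[-0.1,-0.1,0]],
    [1,[-0.1,0.1,1.3],[0,-0.1,0]],
    [1,[-0.1,0,1.3],[0,-0.1,0]],
    [1,[-0.1,0,1.3],[0,-0.1,0]],
    [1,[0,0,1],[0,0,0]],
    [1,[0,0,0.5],[0,0,0]],
    [1,[0,0,0],[0,0,0]]
  ]
}}

```text
time_s: 21.13
tool_pos: [0.4719, -0.2885, 0.0505]
tool_rot: [-179.5, 1.3, 14.5]
force: [-0.1, 0.2, 0.6]
grip_width: 0.087
```

Run:
```python
from h import *
weigh(6)
s=rows(1,[.4835,-.2970,.061],[180,0,14.2],n=2)
```

```text
force mean [0.24 0.23 0.19] sem [0.19 0.1  0.2 ]
2 rows; cm 1.5 deg 1.2
1x [1, [0.39, 0.47, -0.42], [-0.15, 0.56, 0.14]]
1x [1, [0.4, 0.47, -0.42], [-0.15, 0.56, 0.14]]
```

Request:
{"method": "servo_tool", "body": {
  "plan": [
    [1,[0.4,0.45,-0.4],[-0.1,0.5,0.1]],
    [1,[0.4,0.45,-0.4],[-0.1,0.5,0.1]],
    [0,[0,0,0],[0,0,0]],
    [0,[0,0,0],[0,0,0]],
    [0,[0,0,0],[0,0,0]],
    [0,[0,0,0],[0,0,0]],
    [0,[0,0,0],[0,0,0]],
    [0,[0,0,0],[0,0,0]],
    [0,[0,0,0],[0,0,0]],
    [0,[0,0,0],[0,0,0]],
    [0,[0,0,-0.5],[0,0,0]],
    [0,[0,0,-1],[0,0,0]],
    [0,[0,0,-1],[0,0,0]],
    [0,[0,0,-0.5],[0,0,0]],
    [0,[0,0,0],[0,0,0]],
    [0,[0,0,0],[0,0,0]],
    [0,[0,0,0],[0,0,0]],
    [0,[0,0,0],[0,0,0]]
  ]
}}

```text
time_s: 22.93
tool_pos: [0.4857, -0.2982, 0.0972]
tool_rot: [180.0, -0.2, 14.2]
force: [-0.6, -0.2, -1.1]
grip_width: 0.0558
```

Run:
```python
from h import *
weigh(14)
o=env.get_obs();print(o['tool_pos'],o['tool_rot'],o['grip_width'],o['qpos'].round(1))
```

```text
force mean [ 0.06 -0.12 -0.89] sem [0.11 0.09 0.11]
[ 0.48572132 -0.29827505  0.0972001 ] [179.96472136  -0.18900687  14.22192206] 0.05609491089824624 [ -0.2  15.6  33.7 104.6  -9.8  62.5 -38.7]
```

B is empty too, at about 1 N. Setting it down.

Request:
{"method": "servo_tool", "body": {
  "plan": [
    [0,[0,0,0.8],[0,0,0]],
    [0,[0,0,1],[0,0,0]],
    [0,[0,0,0.8],[0,0,0]],
    [0,[0,0,0.4],[0,0,0]],
    [0,[0,0,0.2],[0,0,0]],
    [0,[0,0,0.1],[0,0,0]],
    [0,[0,0,0],[0,0,0]],
    [0,[0,0,0],[0,0,0]]
  ]
}}

```text
time_s: 24.3
tool_pos: [0.4866, -0.2986, 0.0638]
tool_rot: [-180.0, -0.3, 14.2]
force: [-0.4, -0.2, -2.1]
grip_width: 0.0563
```

Run:
```python
from h import *
weigh(4);print(env.get_obs()['tool_pos'])
```

```text
force mean [ 0.1   0.16 -0.38] sem [0.18 0.11 0.54]
[ 0.48646788 -0.29860299  0.06374017]
```

Request:
{"method": "servo_tool", "body": {
  "plan": [
    [0,[0,0,0.2],[0,0,0]],
    [0,[0,0,0.1],[0,0,0]],
    [0,[0,0,0],[0,0,0]]
  ]
}}

```text
time_s: 24.75
tool_pos: [0.4866, -0.2986, 0.0639]
tool_rot: [-179.9, -0.3, 14.2]
force: [-0.0, -0.3, -2.0]
grip_width: 0.0558
```

Run:
```python
from h import *
weigh(4);print(env.get_obs()['tool_pos'])
```

```text
force mean [-0.45 -0.06  0.6 ] sem [0.29 0.28 1.05]
[ 0.48672798 -0.29861623  0.06368474]
```

Request:
{"method": "servo_tool", "body": {
  "plan": [
    [1,[0,0,0],[0,0,0]],
    [1,[0,0,0],[0,0,0]],
    [1,[0,0,0],[0,0,0]],
    [1,[0,0,0],[0,0,0]],
    [1,[0,0,0],[0,0,0]],
    [1,[0,0,-0.5],[0,0,0]],
    [1,[0,0,-1.5],[0,0,0]],
    [1,[0,0,-2.5],[0,0,0]],
    [1,[0,0,-3],[0,0,0]],
    [1,[0,0,-3],[0,0,0]],
    [1,[0,0,-3],[0,0,0]],
    [1,[0,0,-2],[0,0,0]],
    [1,[0,0,-1],[0,0,0]]
  ]
}}

```text
time_s: 26.03
tool_pos: [0.4827, -0.2977, 0.2325]
tool_rot: [-179.6, 0.2, 14.1]
force: [-0.6, -0.3, -0.4]
grip_width: 0.0867
```

Run:
```python
from h import *
capfind();o=env.get_obs();c=env.read_camera('wrist');caps_w(o,c);print(o['tool_pos'],o['tool_rot'])
s=rows(1,[.63,-.29,.22],[180,0,-24],n=7)
```

```text
scene x 0.490 y -0.106 [53. 57.] rect 5.0 mark dir (174,)
scene x 0.494 y -0.298 [57. 55.] rect 76.0 mark dir (-169,)
scene x 0.635 y -0.103 [62. 56.] rect 69.4 mark dir (-165,)
scene x 0.652 y -0.289 [59. 62.] rect 24.9 mark dir (160,)
side x 0.483 y -0.303 [57. 61.] rect 76.0 mark dir (-174,)
side x 0.645 y -0.293 [61. 59.] rect 25.2 mark dir (148,)
cap x 0.4843 y -0.2987 size [54.6 55.6] yaw 14.3 mark 15
cap x 0.4808 y -0.1085 size [56.4 55.7] yaw -3.9 mark -9
cap x 0.6427 y -0.2894 size [55.  52.4] yaw -24.9 mark -26
cap x 0.5524 y -0.0562 size [73.2  8.1] yaw None mark None
[ 0.48293388 -0.2978677   0.23157079] [-179.59630104    0.19989904   14.13640141]
7 rows; cm 14.8 deg 38.1
1x [1, [2.08, 0.42, 0.12], [-0.06, 0.07, 5.45]]
1x [1, [2.11, 0.22, 0.12], [-0.06, 0.07, 5.45]]
1x [1, [2.12, 0.02, 0.12], [-0.06, 0.07, 5.45]]
1x [1, [2.11, -0.18, 0.13], [-0.06, 0.07, 5.45]]
1x [1, [2.08, -0.38, 0.13], [-0.06, 0.07, 5.45]]
1x [1, [2.04, -0.58, 0.13], [-0.06, 0.07, 5.45]]
1x [1, [1.97, -0.77, 0.13], [-0.06, 0.07, 5.45]]
```

Can A has been knocked to about (0.481, −0.108) and is still upright. It is known to be empty. Now to D.

Request:
{"method": "servo_tool", "body": {
  "plan": [
    [1,[2,0.4,0.7],[-0.1,0.1,5.5]],
    [1,[2.2,0.2,0.9],[-0.1,0.1,5.5]],
    [1,[2.2,0,0.9],[0,0.1,5.5]],
    [1,[2.2,-0.2,0.9],[0,0,5.5]],
    [1,[2.2,-0.4,0.9],[0,0,5.5]],
    [1,[2.2,-0.6,0.9],[0,0,5.5]],
    [1,[2.0,-0.8,0.7],[0,0,5.5]],
    [1,[0.6,-0.2,0],[0,0,0.5]],
    [1,[0,0,0],[0,0,0]],
    [1,[0,0,0],[0,0,0]]
  ]
}}

```text
time_s: 27.02
tool_pos: [0.6351, -0.2878, 0.1421]
tool_rot: [180.0, 2.2, -26.8]
force: [-0.2, 0.2, 0.1]
grip_width: 0.087
```

Run:
```python
from h import *
o=env.get_obs();c=env.read_camera('wrist');caps_w(o,c);print(o['tool_pos'],o['tool_rot'])
s=rows(1,[.6427,-.290,.061],[180,0,-25],n=8)
```

```text
cap x 0.6495 y -0.2920 size [54.7 52.1] yaw -25.7 mark -24
[ 0.63505921 -0.28784184  0.14211335] [179.98249992   2.19204904 -26.83751243]
8 rows; cm 8.2 deg 2.9
1x [1, [0.14, -0.02, 1.01], [0.0, 0.27, -0.23]]
3x [1, [0.13, -0.02, 1.01], [0.0, 0.27, -0.23]]
2x [1, [0.12, -0.02, 1.01], [0.0, 0.27, -0.23]]
2x [1, [0.11, -0.02, 1.02], [0.0, 0.27, -0.23]]
```

Request:
{"method": "servo_tool", "body": {
  "plan": [
    [1,[0.2,0,0.6],[0,0.5,-0.5]],
    [1,[0.2,0,0.9],[0,0.5,-0.5]],
    [1,[0.2,0,1.1],[0,0.5,-0.5]],
    [1,[0.2,0,1.1],[0,0.4,-0.3]],
    [1,[0.1,0,1.1],[0,0.2,0]],
    [1,[0.1,0,1.1],[0,0.1,0]],
    [1,[0,0,1],[0,0,0]],
    [1,[0,0,0.6],[0,0,0]],
    [1,[0,0,0],[0,0,0]],
    [1,[0,0,0],[0,0,0]]
  ]
}}

```text
time_s: 27.9
tool_pos: [0.6372, -0.2973, 0.0672]
tool_rot: [-179.8, -0.5, -25.0]
force: [-0.4, -0.3, -0.2]
grip_width: 0.0871
```

Run:
```python
from h import *
weigh(4)
s=rows(1,[.644,-.290,.061],[180,0,-25],n=2)
```

```text
force mean [-0.16  0.02 -0.4 ] sem [0.07 0.48 0.23]
2 rows; cm 1.2 deg 0.6
2x [1, [0.12, -0.46, 0.36], [-0.09, -0.3, 0.01]]
```

Request:
{"method": "servo_tool", "body": {
  "plan": [
    [1,[0.1,-0.45,0.35],[-0.1,-0.3,0]],
    [1,[0.1,-0.45,0.35],[-0.1,-0.3,0]],
    [0,[0,0,0],[0,0,0]],
    [0,[0,0,0],[0,0,0]],
    [0,[0,0,0],[0,0,0]],
    [0,[0,0,0],[0,0,0]],
    [0,[0,0,0],[0,0,0]],
    [0,[0,0,0],[0,0,0]],
    [0,[0,0,0],[0,0,0]],
    [0,[0,0,0],[0,0,0]],
    [0,[0,0,-0.5],[0,0,0]],
    [0,[0,0,-1],[0,0,0]],
    [0,[0,0,-1],[0,0,0]],
    [0,[0,0,-0.5],[0,0,0]],
    [0,[0,0,0],[0,0,0]],
    [0,[0,0,0],[0,0,0]],
    [0,[0,0,0],[0,0,0]],
    [0,[0,0,0],[0,0,0]]
  ]
}}

```text
time_s: 29.6
tool_pos: [0.6444, -0.289, 0.0944]
tool_rot: [180.0, 0.0, -24.9]
force: [0.9, -0.3, -2.1]
grip_width: 0.0559
```

Run:
```python
from h import *
weigh(14)
o=env.get_obs();print(o['tool_pos'],o['tool_rot'],o['grip_width'],o['qpos'].round(1))
```

```text
force mean [ 0.21 -0.1  -2.49] sem [0.13 0.13 0.09]
[ 0.64447953 -0.28904521  0.09451156] [ 1.79960809e+02  2.94799741e-02 -2.49502237e+01] 0.056201851944964895 [ -2.9  33.3  35.6  83.7 -19.9  69.4 -79.7]
```

D weighs about 2.5 N, so it holds a knob. Planning the carry and tip.

Run:
```python
from h import *
o=env.get_obs()
s=rows(0,[.62,-.27,.26])
s=rows(0,[.482,.10,.27],[180,0,90],start=s)
```

```text
5 rows; cm 16.8 deg 0.0
5x [0, [-0.61, -0.14, -3.31], [0.0, 0.0, 0.0]]
17 rows; cm 39.5 deg 115.0
1x [0, [-1.65, -1.63, -0.06], [0.0, 0.0, -6.76]]
1x [0, [-1.45, -1.81, -0.06], [0.0, 0.0, -6.76]]
1x [0, [-1.23, -1.97, -0.06], [0.0, 0.0, -6.76]]
1x [0, [-0.99, -2.1, -0.06], [0.0, 0.0, -6.76]]
1x [0, [-0.73, -2.2, -0.06], [0.0, 0.0, -6.76]]
1x [0, [-0.47, -2.28, -0.06], [0.0, 0.0, -6.76]]
1x [0, [-0.2, -2.31, -0.06], [0.0, 0.0, -6.76]]
1x [0, [0.08, -2.32, -0.06], [0.0, 0.0, -6.76]]
1x [0, [0.35, -2.3, -0.06], [0.0, 0.0, -6.76]]
1x [0, [0.62, -2.24, -0.06], [0.0, 0.0, -6.76]]
1x [0, [0.88, -2.15, -0.06], [0.0, 0.0, -6.76]]
1x [0, [1.13, -2.03, -0.06], [0.0, 0.0, -6.76]]
1x [0, [1.36, -1.89, -0.06], [0.0, 0.0, -6.76]]
1x [0, [1.57, -1.71, -0.06], [0.0, 0.0, -6.76]]
1x [0, [1.76, -1.52, -0.06], [0.0, 0.0, -6.76]]
1x [0, [1.93, -1.3, -0.06], [0.0, 0.0, -6.76]]
1x [0, [2.07, -1.06, -0.06], [0.0, 0.0, -6.76]]
```

Request:
{"method": "servo_tool", "body": {
  "plan": [
    [0,[-0.2,0,-1.5],[0,0,0]],
    [0,[-0.5,-0.1,-3],[0,0,0]],
    [0,[-0.6,-0.1,-3.3],[0,0,0]],
    [0,[-0.6,-0.1,-3.3],[0,0,0]],
    [0,[-0.6,-0.1,-3],[0,0,0]],
    [0,[-0.5,-0.1,-1.5],[0,0,0]],
    [0,[0,0,0],[0,0,0]]
  ],
  "force": 30
}}

```text
time_s: 30.88
tool_pos: [0.6163, -0.2713, 0.2614]
tool_rot: [179.9, 0.2, -25.1]
force: [0.8, 0.0, -2.7]
grip_width: 0.056
```

Request:
{"method": "servo_tool", "body": {
  "plan": [
    [0,[-1.0,-1.0,0],[0,0,-4]],
    [0,[-1.5,-1.8,0],[0,0,-6.7]],
    [0,[-1.2,-2.0,0],[0,0,-6.7]],
    [0,[-1.0,-2.1,0],[0,0,-6.7]],
    [0,[-0.7,-2.2,0],[0,0,-6.7]],
    [0,[-0.5,-2.3,0],[0,0,-6.7]],
    [0,[-0.2,-2.3,0],[0,0,-6.7]],
    [0,[0.1,-2.3,0],[0,0,-6.7]],
    [0,[0.4,-2.3,0],[0,0,-6.7]],
    [0,[0.6,-2.2,0],[0,0,-6.7]],
    [0,[0.9,-2.1,0],[0,0,-6.7]],
    [0,[1.1,-2.0,0],[0,0,-6.7]],
    [0,[1.4,-1.9,0],[0,0,-6.7]],
    [0,[1.6,-1.7,0],[0,0,-6.7]],
    [0,[1.8,-1.5,0],[0,0,-6.7]],
    [0,[1.9,-1.3,0],[0,0,-6.7]],
    [0,[1.5,-0.8,0],[0,0,-6.7]],
    [0,[0.7,-0.4,0],[0,0,-4]],
    [0,[0,0,0],[0,0,0]]
  ]
}}

```text
time_s: 32.47
tool_pos: [0.4752, 0.1029, 0.2541]
tool_rot: [-179.5, 0.3, 95.3]
force: [-1.0, -0.7, -2.5]
grip_width: 0.056
```

Run:
```python
from h import *
o=env.get_obs();print(o['tool_pos'],o['tool_rot'],o['qpos'].round(1),o['force'],o['grip_width'])
a=[180,0,90]; Rt=lambda t:(R.from_euler('xyz',a,degrees=True)*R.from_rotvec([0,t,0],degrees=True)).as_euler('xyz',degrees=True)
s=rows(0,[.482,.14,.25],Rt(55))
```

```text
[0.47519979 0.10292912 0.2540536 ] [-179.49225068    0.30297172   95.28666006] [-30.4  -2.5  14.5 103.    0.8  80.  -10.8] [-0.9651437  -0.68496238 -2.51221783] 0.05597496943085059
9 rows; cm 3.8 deg 55.6
1x [0, [0.4, 0.11, 0.04], [-0.33, 6.14, 0.52]]
1x [0, [0.4, 0.11, 0.09], [-0.33, 6.14, 0.52]]
1x [0, [0.39, 0.11, 0.13], [-0.33, 6.14, 0.52]]
1x [0, [0.37, 0.1, 0.17], [-0.33, 6.14, 0.52]]
1x [0, [0.35, 0.1, 0.21], [-0.33, 6.14, 0.52]]
1x [0, [0.33, 0.09, 0.25], [-0.33, 6.14, 0.52]]
1x [0, [0.3, 0.09, 0.28], [-0.33, 6.14, 0.52]]
1x [0, [0.27, 0.08, 0.31], [-0.33, 6.14, 0.52]]
1x [0, [0.24, 0.08, 0.34], [-0.33, 6.14, 0.52]]
```

Request:
{"method": "servo_tool", "body": {
  "plan": [
    [0,[0.4,0.1,0],[-0.3,6,0.5]],
    [0,[0.4,0.1,0.1],[-0.3,6,0.5]],
    [0,[0.4,0.1,0.1],[-0.3,6,0.5]],
    [0,[0.4,0.1,0.2],[-0.3,6,0.5]],
    [0,[0.4,0.1,0.2],[-0.3,6,0.5]],
    [0,[0.3,0.1,0.2],[-0.3,6,0.5]],
    [0,[0.3,0.1,0.3],[-0.3,6,0.5]],
    [0,[0.3,0.1,0.3],[-0.3,6,0.5]],
    [0,[0.2,0.1,0.3],[-0.3,4,0.5]],
    [0,[0,0,0],[0,0,0]],
    [0,[0,0,0],[0,0,0]]
  ]
}}

```text
time_s: 33.38
tool_pos: [0.4882, 0.1281, 0.248]
tool_rot: [-179.8, -53.0, 87.9]
force: [-0.4, 1.2, -2.2]
grip_width: 0.056
```

Run:
```python
from h import *
o=env.get_obs();print(o['tool_pos'],o['qpos'].round(1),o['force'],o['grip_width']);M=R.from_euler('xyz',o['tool_rot'],degrees=True).as_matrix();print(M.round(2))
a=[180,0,90]; Rt=lambda t:(R.from_euler('xyz',a,degrees=True)*R.from_rotvec([0,t,0],degrees=True)).as_euler('xyz',degrees=True)
s=rows(0,[.482,.14,.178],Rt(66),n=5)
s=rows(0,[.482,.14,.178],Rt(92),start=s)
```

```text
[0.48818235 0.12812053 0.24804855] [-14.8   6.9  33.1 112.7 -53.8  86.2  33. ] [-0.40946635  1.18358647 -2.22163572] 0.056034280456300704
[[ 0.02  1.    0.03]
 [ 0.6  -0.03  0.8 ]
 [ 0.8  -0.   -0.6 ]]
5 rows; cm 7.1 deg 13.1
1x [0, [-0.98, -0.13, 1.03], [0.33, 2.6, -0.22]]
1x [0, [-1.02, -0.13, 0.98], [0.33, 2.6, -0.22]]
1x [0, [-1.07, -0.13, 0.94], [0.33, 2.6, -0.22]]
1x [0, [-1.11, -0.12, 0.89], [0.33, 2.6, -0.22]]
1x [0, [-1.15, -0.12, 0.84], [0.33, 2.6, -0.22]]
4 rows; cm 0.0 deg 26.0
4x [0, [0.0, 0.0, 0.0], [0.0, 6.5, 0.0]]
```

Request:
{"method": "servo_tool", "body": {
  "plan": [
    [0,[-0.7,-0.1,0.7],[0.3,2,-0.2]],
    [0,[-1.1,-0.1,1.1],[0.3,2.6,-0.2]],
    [0,[-1.1,-0.1,1],[0.3,2.6,-0.2]],
    [0,[-1.1,-0.1,0.9],[0.3,2.6,-0.2]],
    [0,[-0.9,-0.1,0.7],[0.3,2.6,-0.2]],
    [0,[-0.3,-0.1,0.3],[0,0,0]],
    [0,[0,0,0],[0,0,0]],
    [0,[0,0,0],[0,0,0]]
  ]
}}

```text
time_s: 34.05
tool_pos: [0.4868, 0.14, 0.1801]
tool_rot: [178.8, -64.4, 91.4]
force: [-0.1, 0.1, -2.0]
grip_width: 0.0556
```

Run:
```python
from h import *
o=env.get_obs();print(o['tool_pos'],o['qpos'].round(1),o['force'],o['grip_width']);M=R.from_euler('xyz',o['tool_rot'],degrees=True).as_matrix();print(M.round(2))
a=[180,0,90]; Rt=lambda t:(R.from_euler('xyz',a,degrees=True)*R.from_rotvec([0,t,0],degrees=True)).as_euler('xyz',degrees=True)
s=rows(0,[.482,.14,.178],Rt(93))
```

```text
[0.48679791 0.13995742 0.18007972] [ -9.2  21.1  31.7 115.6 -65.6  92.8  51.6] [-0.09353785  0.05353862 -2.03547912] 0.05555296501245472
[[-0.01  1.   -0.  ]
 [ 0.43  0.01  0.9 ]
 [ 0.9   0.01 -0.43]]
5 rows; cm 0.5 deg 28.6
2x [0, [-0.04, -0.1, 0.02], [-0.04, 5.71, 0.12]]
2x [0, [-0.04, -0.1, 0.01], [-0.04, 5.71, 0.12]]
1x [0, [-0.04, -0.1, 0.0], [-0.04, 5.71, 0.12]]
```

Request:
{"method": "servo_tool", "body": {
  "plan": [
    [0,[0,-0.1,0],[0,5.6,0.1]],
    [0,[0,-0.1,0],[0,5.6,0.1]],
    [0,[0,-0.1,0],[0,5.6,0.1]],
    [0,[0,-0.1,0],[0,5.6,0.1]],
    [0,[0,0,0],[0,5.2,0]],
    [0,[0,0,0],[0,0,0]],
    [0,[0,0,0],[0,0,0]],
    [0,[0,0,0],[0,0,0]],
    [0,[0,0,0],[0,0,0]],
    [0,[0,0,0],[0,0,0]],
    [0,[0,0,0],[0,0,0]],
    [0,[0,0,0],[0,0,0]],
    [0,[0,0,0],[0,0,0]]
  ]
}}

```text
time_s: 35.13
tool_pos: [0.4915, 0.1426, 0.2022]
tool_rot: [57.3, -86.6, -146.1]
force: [-0.2, 0.5, -1.3]
grip_width: 0.0557
```

Run:
```python
from h import *
o=env.get_obs();print(o['tool_pos'],o['qpos'].round(1),o['grip_width']);M=R.from_euler('xyz',o['tool_rot'],degrees=True).as_matrix();print(M.round(2))
weigh(8)
a=shot('scene','s5')['image'][170:290,300:500];b=shot('side','d5')['image'][140:260,220:420]
cv2.imwrite('pics/p5.png',cv2.resize(np.hstack([a,b]),None,fx=2,fy=2,interpolation=cv2.INTER_CUBIC))
```

```text
[0.49145199 0.14258252 0.20215519] [  2.1  38.6  22.6 112.6 -78.6 113.9  66.6] 0.05571905299836963
[[-0.05  1.   -0.02]
 [-0.03  0.02  1.  ]
 [ 1.    0.05  0.03]]
force mean [-0.02  0.24 -0.97] sem [0.2  0.14 0.24]
```

View pics/p5.png

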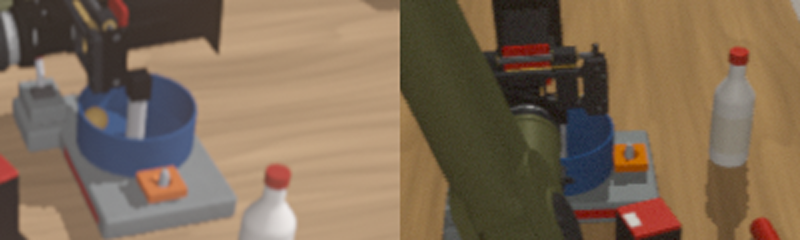

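The scene crop shows the brass knob in the bowl at about (95,118), and the can's weight fell to about 1 N. Returning D.

Run:
```python
from h import *
s=rows(0,[.485,.13,.28],n=3)
s=rows(0,[.482,.09,.29],[180,0,90],start=s,n=14)
s=rows(0,[.64,-.285,.20],[180,0,-25],start=s,n=18)
```

```text
3 rows; cm 8.0 deg 0.0
3x [0, [2.65, -0.09, -0.32], [0.0, 0.0, 0.0]]
14 rows; cm 4.1 deg 91.9
1x [0, [0.08, -0.02, -0.28], [0.09, -6.56, 0.22]]
1x [0, [0.05, -0.02, -0.29], [0.09, -6.56, 0.22]]
1x [0, [0.02, -0.02, -0.29], [0.09, -6.56, 0.22]]
1x [0, [-0.02, -0.03, -0.29], [0.09, -6.56, 0.22]]
1x [0, [-0.05, -0.03, -0.29], [0.09, -6.56, 0.22]]
1x [0, [-0.08, -0.03, -0.28], [0.09, -6.56, 0.22]]
1x [0, [-0.12, -0.03, -0.27], [0.09, -6.56, 0.22]]
1x [0, [-0.15, -0.03, -0.25], [0.09, -6.56, 0.22]]
1x [0, [-0.17, -0.03, -0.24], [0.09, -6.56, 0.22]]
1x [0, [-0.2, -0.03, -0.21], [0.09, -6.56, 0.22]]
1x [0, [-0.22, -0.02, -0.19], [0.09, -6.56, 0.22]]
1x [0, [-0.24, -0.02, -0.16], [0.09, -6.56, 0.22]]
1x [0, [-0.26, -0.02, -0.13], [0.09, -6.56, 0.22]]
1x [0, [-0.28, -0.02, -0.1], [0.09, -6.56, 0.22]]
18 rows; cm 41.7 deg 115.0
1x [0, [-2.08, 0.88, 0.5], [0.0, 0.0, 6.39]]
1x [0, [-1.97, 1.1, 0.5], [0.0, 0.0, 6.39]]
1x [0, [-1.84, 1.32, 0.5], [0.0, 0.0, 6.39]]
1x [0, [-1.68, 1.51, 0.5], [0.0, 0.0, 6.39]]
1x [0, [-1.5, 1.69, 0.5], [0.0, 0.0, 6.39]]
1x [0, [-1.3, 1.85, 0.5], [0.0, 0.0, 6.39]]
1x [0, [-1.09, 1.98, 0.5], [0.0, 0.0, 6.39]]
1x [0, [-0.86, 2.09, 0.5], [0.0, 0.0, 6.39]]
1x [0, [-0.62, 2.17, 0.5], [0.0, 0.0, 6.39]]
1x [0, [-0.38, 2.23, 0.5], [0.0, 0.0, 6.39]]
1x [0, [-0.13, 2.26, 0.5], [0.0, 0.0, 6.39]]
1x [0, [0.12, 2.26, 0.5], [0.0, 0.0, 6.39]]
1x [0, [0.37, 2.23, 0.5], [0.0, 0.0, 6.39]]
1x [0, [0.62, 2.17, 0.5], [0.0, 0.0, 6.39]]
1x [0, [0.86, 2.09, 0.5], [0.0, 0.0, 6.39]]
1x [0, [1.08, 1.98, 0.5], [0.0, 0.0, 6.39]]
1x [0, [1.3, 1.85, 0.5], [0.0, 0.0, 6.39]]
1x [0, [1.5, 1.69, 0.5], [0.0, 0.0, 6.39]]
```

Request:
{"method": "servo_tool", "body": {
  "plan": [
    [0,[2,0,-0.3],[0,0,0]],
    [0,[3,0,-0.3],[0,0,0]],
    [0,[3,0,-0.3],[0,0,0]],
    [0,[0.5,0,-0.3],[0,-6.5,0.2]],
    [0,[0,0,-0.3],[0,-6.5,0.2]],
    [0,[0,0,-0.3],[0,-6.5,0.2]],
    [0,[0,0,-0.3],[0,-6.5,0.2]],
    [0,[0,0,-0.3],[0,-6.5,0.2]],
    [0,[-0.1,0,-0.3],[0,-6.5,0.2]],
    [0,[-0.1,0,-0.3],[0,-6.5,0.2]],
    [0,[-0.1,0,-0.3],[0,-6.5,0.2]],
    [0,[-0.2,0,-0.2],[0,-6.5,0.2]],
    [0,[-0.2,0,-0.2],[0,-6.5,0.2]],
    [0,[-0.2,0,-0.2],[0,-6.5,0.2]],
    [0,[-0.2,0,-0.2],[0,-6.5,0.2]],
    [0,[-0.3,0,0],[0,-6.5,0.2]],
    [0,[-0.3,0,0],[0,-6.5,0.2]],
    [0,[0,0,0],[0,0,0]]
  ]
}}

```text
time_s: 37.13
tool_pos: [0.4838, 0.0835, 0.3003]
tool_rot: [179.4, 2.8, 88.4]
force: [-0.1, 1.7, -1.5]
grip_width: 0.0563
```

Request:
{"method": "servo_tool", "body": {
  "plan": [
    [0,[-1,0.5,0.2],[0,0,4]],
    [0,[-2,1.1,0.3],[0,0,6.4]],
    [0,[-1.8,1.3,0.3],[0,0,6.4]],
    [0,[-1.7,1.5,0.3],[0,0,6.4]],
    [0,[-1.5,1.7,0.3],[0,0,6.4]],
    [0,[-1.3,1.9,0.3],[0,0,6.4]],
    [0,[-1.1,2,0.3],[0,0,6.4]],
    [0,[-0.9,2.1,0.3],[0,0,6.4]],
    [0,[-0.6,2.2,0.3],[0,0,6.4]],
    [0,[-0.4,2.2,0.3],[0,0,6.4]],
    [0,[-0.1,2.3,0.3],[0,0,6.4]],
    [0,[0.1,2.3,0.3],[0,0,6.4]],
    [0,[0.4,2.2,0.3],[0,0,6.4]],
    [0,[0.6,2.2,0.3],[0,0,6.4]],
    [0,[0.9,2.1,0.3],[0,0,6.4]],
    [0,[1.1,2,0.3],[0,0,6.4]],
    [0,[1.3,1.9,0.3],[0,0,6.4]],
    [0,[1,1.2,0.3],[0,0,4]],
    [0,[0.4,0.4,0],[0,0,0]],
    [0,[0,0,0],[0,0,0]]
  ]
}}

```text
time_s: 38.8
tool_pos: [0.61, -0.318, 0.241]
tool_rot: [-179.7, 0.7, -28.6]
force: [-0.2, 0.2, -1.2]
grip_width: 0.0561
```

Run:
```python
from h import *
o=env.get_obs();print(o['tool_pos'],o['tool_rot'],o['qpos'].round(1),o['force'],o['grip_width'])
s=rows(0,[.6445,-.289,.10],[180,0,-25])
capfind()
```

```text
[ 0.60996307 -0.31800482  0.24095875] [-179.68615634    0.6675542   -28.57790947] [  0.6  25.8  35.7  75.9 -15.1  83.6 -83.1] [-0.23994473  0.15124332 -1.16440112] 0.05610292381712908
4 rows; cm 14.8 deg 3.7
1x [0, [0.45, -1.03, 3.52], [-0.08, 0.16, -0.89]]
2x [0, [0.46, -1.03, 3.52], [-0.08, 0.16, -0.89]]
1x [0, [0.47, -1.02, 3.52], [-0.08, 0.16, -0.89]]
scene x 0.339 y -0.351 [79. 49.] rect 28.2 mark dir -
scene x 0.490 y -0.106 [53. 57.] rect 5.0 mark dir (174,)
scene x 0.635 y -0.103 [62. 56.] rect 69.3 mark dir (-165,)
side x 0.483 y -0.303 [57. 62.] rect 76.8 mark dir (-173,)
side x 0.491 y -0.111 [61. 77.] rect 4.8 mark dir (168,)
```

Request:
{"method": "servo_tool", "body": {
  "plan": [
    [0,[0.3,-0.8,2],[-0.1,0.1,-0.8]],
    [0,[0.4,-0.9,3],[-0.1,0.1,-0.8]],
    [0,[0.4,-0.9,3],[-0.1,0.1,-0.8]],
    [0,[0.4,-0.9,3],[0,0.1,-0.8]],
    [0,[0.2,-0.6,2],[0,0,-0.4]],
    [0,[0,-0.2,0.5],[0,0,0]],
    [0,[0,0,0],[0,0,0]],
    [0,[0,0,0],[0,0,0]]
  ]
}}

```text
time_s: 39.57
tool_pos: [0.6492, -0.2701, 0.1093]
tool_rot: [-179.0, -0.2, -23.4]
force: [-0.9, -0.2, -0.5]
grip_width: 0.0554
```

Run:
```python
from h import *
s=rows(0,[.6445,-.289,.066],[180,0,-25],n=4);print(env.get_obs()['tool_pos'])
```

```text
4 rows; cm 4.8 deg 1.9
1x [0, [0.08, 0.5, 1.07], [-0.26, -0.05, 0.4]]
2x [0, [0.08, 0.49, 1.08], [-0.26, -0.05, 0.4]]
1x [0, [0.09, 0.48, 1.08], [-0.26, -0.05, 0.4]]
[ 0.64922134 -0.27012572  0.10933437]
```

Request:
{"method": "servo_tool", "body": {
  "plan": [
    [0,[0.1,0.5,0.9],[-0.3,0,0.4]],
    [0,[0.1,0.5,0.9],[-0.3,0,0.4]],
    [0,[0.1,0.5,0.9],[-0.3,0,0.4]],
    [0,[0,0.4,0.8],[-0.2,0,0.4]],
    [0,[0,0,0.4],[0,0,0]],
    [0,[0,0,0],[0,0,0]]
  ]
}}

```text
time_s: 40.07
tool_pos: [0.6459, -0.294, 0.0735]
tool_rot: [179.9, -0.8, -25.3]
force: [0.7, -0.2, -0.8]
grip_width: 0.0554
```

Run:
```python
from h import *
s=rows(0,[.6445,-.289,.0600],[180,0,-25],n=2);print(env.get_obs()['tool_pos']);weigh(3)
```

```text
2 rows; cm 1.4 deg 0.8
1x [0, [-0.18, -0.2, 0.67], [0.07, -0.38, -0.14]]
1x [0, [-0.17, -0.2, 0.67], [0.07, -0.38, -0.14]]
[ 0.64586969 -0.29400992  0.07348408]
force mean [ 0.29 -0.36 -1.2 ] sem [0.2  0.07 0.25]
```

Request:
{"method": "servo_tool", "body": {
  "plan": [
    [0,[-0.15,-0.1,0.4],[0.1,-0.4,0]],
    [0,[-0.1,-0.1,0.4],[0.1,-0.4,0]],
    [0,[0,0,0.3],[0,0,0]],
    [0,[0,0,0.2],[0,0,0]],
    [0,[0,0,0.1],[0,0,0]],
    [0,[0,0,0],[0,0,0]]
  ]
}}

```text
time_s: 40.72
tool_pos: [0.6471, -0.2902, 0.0621]
tool_rot: [-179.8, -0.2, -25.1]
force: [-0.4, 0.0, -1.7]
grip_width: 0.0559
```

Run:
```python
from h import *
o=env.get_obs();print(o['tool_pos'],o['tool_rot']);weigh(3)
```

```text
[ 0.64708932 -0.2901538   0.06213929] [-1.79836275e+02 -1.50510556e-01 -2.51345281e+01]
force mean [ 0.3   0.34 -0.59] sem [0.35 0.31 0.6 ]
```

Request:
{"method": "servo_tool", "body": {
  "plan": [
    [0,[0,0,0.2],[0,0,0]],
    [0,[0,0,0.1],[0,0,0]],
    [1,[0,0,0],[0,0,0]],
    [1,[0,0,0],[0,0,0]],
    [1,[0,0,0],[0,0,0]],
    [1,[0,0,0],[0,0,0]],
    [1,[0,0,0],[0,0,0]],
    [1,[0,0,0],[0,0,0]],
    [1,[0,0,-1.5],[0,0,0]],
    [1,[0,0,-2.5],[0,0,0]],
    [1,[0,0,-3],[0,0,0]],
    [1,[0,0,-3],[0,0,0]],
    [1,[0,0,-3],[0,0,0]],
    [1,[0,0,-2],[0,0,0]],
    [1,[0,0,-0.5],[0,0,0]],
    [1,[0,0,0],[0,0,0]]
  ]
}}

```text
time_s: 42.2
tool_pos: [0.6457, -0.2906, 0.228]
tool_rot: [-179.8, -0.2, -25.2]
force: [0.2, -1.1, -0.0]
grip_width: 0.0873
```

Run:
```python
from h import *
capfind();o=env.get_obs();c=env.read_camera('wrist');caps_w(o,c);print(o['tool_pos'],o['tool_rot'])
s=rows(1,[.627,-.104,.17],[180,0,20],n=8)
```

```text
scene x 0.490 y -0.106 [53. 57.] rect 5.0 mark dir (174,)
scene x 0.494 y -0.298 [58. 55.] rect 76.0 mark dir (-170,)
scene x 0.635 y -0.103 [62. 56.] rect 69.9 mark dir (-165,)
scene x 0.654 y -0.289 [59. 61.] rect 25.8 mark dir (159,)
side x 0.483 y -0.303 [58. 61.] rect 75.5 mark dir (-174,)
side x 0.647 y -0.293 [61. 59.] rect 25.6 mark dir (148,)
cap x 0.6491 y -0.2906 size [55.6 54.9] yaw -25.1 mark -26
cap x 0.7696 y -0.1221 size [21.3 79.7] yaw None mark None
[ 0.64497978 -0.29023365  0.22577816] [-1.79858991e+02 -2.90764959e-02 -2.51986575e+01]
8 rows; cm 19.4 deg 45.2
1x [1, [-1.18, -2.01, 0.69], [-0.02, 0.01, -5.65]]
1x [1, [-0.98, -2.11, 0.68], [-0.02, 0.01, -5.65]]
1x [1, [-0.77, -2.2, 0.68], [-0.02, 0.01, -5.65]]
1x [1, [-0.55, -2.27, 0.68], [-0.02, 0.01, -5.65]]
1x [1, [-0.32, -2.31, 0.68], [-0.02, 0.01, -5.65]]
1x [1, [-0.09, -2.33, 0.68], [-0.02, 0.01, -5.65]]
1x [1, [0.14, -2.33, 0.68], [-0.02, 0.01, -5.65]]
1x [1, [0.36, -2.3, 0.68], [-0.02, 0.01, -5.65]]
```

Request:
{"method": "servo_tool", "body": {
  "plan": [
    [1,[-0.7,-1.2,0.3],[0,0,-3.5]],
    [1,[-1,-2.1,0.7],[0,0,-5.6]],
    [1,[-0.8,-2.2,0.7],[0,0,-5.6]],
    [1,[-0.6,-2.3,0.7],[0,0,-5.6]],
    [1,[-0.3,-2.3,0.7],[0,0,-5.6]],
    [1,[-0.1,-2.3,0.7],[0,0,-5.6]],
    [1,[0.1,-2.3,0.6],[0,0,-5.6]],
    [1,[0.4,-2.1,0.3],[0,0,-5.6]],
    [1,[0.2,-1,0],[0,0,-2.5]],
    [1,[0,0,0],[0,0,0]],
    [1,[0,0,0],[0,0,0]]
  ]
}}

```text
time_s: 43.27
tool_pos: [0.6149, -0.0939, 0.1493]
tool_rot: [-178.8, 2.2, 22.1]
force: [0.5, -0.3, 0.1]
grip_width: 0.0869
```

Run:
```python
from h import *
o=env.get_obs();c=env.read_camera('wrist');caps_w(o,c);print(o['tool_pos'],o['tool_rot'])
s=rows(1,[.6275,-.1035,.061],[180,0,20],n=8)
```

```text
cap x 0.6309 y -0.1013 size [54.6 54.7] yaw 20.8 mark 20
[ 0.61489497 -0.09386892  0.14927567] [-178.75371224    2.15247615   22.14458093]
8 rows; cm 9.0 deg 3.3
1x [1, [0.14, 0.2, 1.09], [-0.15, 0.27, 0.26]]
1x [1, [0.14, 0.19, 1.09], [-0.15, 0.27, 0.26]]
1x [1, [0.13, 0.19, 1.1], [-0.15, 0.27, 0.26]]
2x [1, [0.13, 0.18, 1.1], [-0.15, 0.27, 0.26]]
1x [1, [0.12, 0.18, 1.1], [-0.15, 0.27, 0.26]]
1x [1, [0.12, 0.17, 1.1], [-0.15, 0.27, 0.26]]
1x [1, [0.11, 0.17, 1.1], [-0.15, 0.27, 0.26]]
```

Request:
{"method": "servo_tool", "body": {
  "plan": [
    [1,[0.4,0.4,0.2],[-0.5,1,0.8]],
    [1,[0.4,0.4,0.5],[-0.5,1,0.8]],
    [1,[0.2,0.2,1],[-0.2,0.3,0.4]],
    [1,[0.1,0.1,1.2],[0,0,0]],
    [1,[0,0,1.3],[0,0,0]],
    [1,[0,0,1.3],[0,0,0]],
    [1,[0,0,1.2],[0,0,0]],
    [1,[0,0,0.8],[0,0,0]],
    [1,[0,0,0.4],[0,0,0]],
    [1,[0,0,0],[0,0,0]]
  ]
}}

```text
time_s: 44.15
tool_pos: [0.63, -0.116, 0.0624]
tool_rot: [179.5, -0.3, 18.4]
force: [-0.2, -0.2, -0.8]
grip_width: 0.0871
```

Run:
```python
from h import *
weigh(4);print(env.get_obs()['tool_pos'])
s=rows(1,[.628,-.103,.061],[180,0,20.4],n=2)
```

```text
force mean [ 0.26 -0.15 -0.37] sem [0.19 0.22 0.16]
[ 0.63153365 -0.11562799  0.06461292]
2 rows; cm 1.4 deg 2.0
1x [1, [0.03, -0.66, 0.17], [0.31, -0.22, -0.95]]
1x [1, [0.04, -0.66, 0.18], [0.31, -0.22, -0.95]]
```

Request:
{"method": "servo_tool", "body": {
  "plan": [
    [1,[0,-0.6,0.2],[0.3,-0.2,-0.9]],
    [1,[0,-0.6,0.2],[0.3,-0.2,-0.9]],
    [0,[0,0,0],[0,0,0]],
    [0,[0,0,0],[0,0,0]],
    [0,[0,0,0],[0,0,0]],
    [0,[0,0,0],[0,0,0]],
    [0,[0,0,0],[0,0,0]],
    [0,[0,0,0],[0,0,0]],
    [0,[0,0,0],[0,0,0]],
    [0,[0,0,0],[0,0,0]],
    [0,[0,0,-0.5],[0,0,0]],
    [0,[0,0,-1],[0,0,0]],
    [0,[0,0,-1],[0,0,0]],
    [0,[0,0,-0.5],[0,0,0]],
    [0,[0,0,0],[0,0,0]],
    [0,[0,0,0],[0,0,0]],
    [0,[0,0,0],[0,0,0]],
    [0,[0,0,0],[0,0,0]]
  ],
  "force": 25
}}

```text
time_s: 45.85
tool_pos: [0.6293, -0.1026, 0.0971]
tool_rot: [179.9, -0.3, 20.6]
force: [-0.1, 0.1, -1.2]
grip_width: 0.0558
```

Run:
```python
from h import *
weigh(14)
o=env.get_obs();print(o['tool_pos'],o['tool_rot'],o['grip_width'],o['qpos'].round(1))
s=rows(0,[.61,-.10,.26])
s=rows(0,[.482,.10,.265],[180,0,90],start=s,n=12)
```

```text
force mean [ 0.25  0.02 -1.04] sem [0.18 0.15 0.11]
[ 0.62936718 -0.1026475   0.0971656 ] [179.9394809   -0.34059037  20.56098242] 0.05588147758558879 [-11.   22.4  22.4  94.5  -9.4  64.6 -55.6]
5 rows; cm 16.4 deg 0.0
5x [0, [-0.32, -0.18, -3.26], [0.0, 0.0, 0.0]]
12 rows; cm 23.8 deg 69.4
1x [0, [-0.41, -1.94, -0.05], [0.02, -0.02, -5.79]]
1x [0, [-0.22, -1.97, -0.05], [0.02, -0.02, -5.79]]
1x [0, [-0.02, -1.98, -0.04], [0.02, -0.02, -5.79]]
1x [0, [0.18, -1.97, -0.04], [0.02, -0.02, -5.79]]
1x [0, [0.38, -1.94, -0.04], [0.02, -0.02, -5.79]]
1x [0, [0.57, -1.89, -0.04], [0.02, -0.02, -5.79]]
1x [0, [0.76, -1.83, -0.04], [0.02, -0.02, -5.79]]
1x [0, [0.94, -1.74, -0.04], [0.02, -0.02, -5.79]]
1x [0, [1.11, -1.64, -0.04], [0.02, -0.02, -5.79]]
1x [0, [1.27, -1.52, -0.04], [0.02, -0.02, -5.79]]
1x [0, [1.42, -1.38, -0.04], [0.02, -0.02, -5.79]]
1x [0, [1.55, -1.23, -0.04], [0.02, -0.02, -5.79]]
```

C is empty too, at about 0.9 N, so only D held a knob. Setting C down.

Request:
{"method": "servo_tool", "body": {
  "plan": [
    [0,[0,0,0.8],[0,0,0]],
    [0,[0,0,1],[0,0,0]],
    [0,[0,0,0.8],[0,0,0]],
    [0,[0,0,0.4],[0,0,0]],
    [0,[0,0,0.2],[0,0,0]],
    [0,[0,0,0.2],[0,0,0]],
    [0,[0,0,0.1],[0,0,0]],
    [0,[0,0,0],[0,0,0]],
    [0,[0,0,0],[0,0,0]]
  ]
}}

```text
time_s: 47.3
tool_pos: [0.6303, -0.1029, 0.0632]
tool_rot: [180.0, -0.4, 20.5]
force: [-0.0, 0.6, 0.6]
grip_width: 0.0558
```

Run:
```python
from h import *
weigh(4);print(env.get_obs()['tool_pos'])
```

```text
force mean [-0.01  0.16  0.38] sem [0.09 0.26 0.15]
[ 0.63030197 -0.10281427  0.06317645]
```

Request:
{"method": "servo_tool", "body": {
  "plan": [
    [1,[0,0,0],[0,0,0]],
    [1,[0,0,0],[0,0,0]],
    [1,[0,0,0],[0,0,0]],
    [1,[0,0,0],[0,0,0]],
    [1,[0,0,0],[0,0,0]],
    [1,[0,0,-0.5],[0,0,0]],
    [1,[0,0,-1.5],[0,0,0]],
    [1,[0,0,-2.5],[0,0,0]],
    [1,[0,0,-3],[0,0,0]],
    [1,[0,0,-3],[0,0,0]],
    [1,[0,0,-3.5],[0,0,0]],
    [1,[0,0,-3.5],[0,0,0]],
    [1,[0,0,-3],[0,0,0]],
    [1,[0,0,-1.5],[0,0,0]],
    [1,[0,0,0],[0,0,0]]
  ]
}}

```text
time_s: 48.75
tool_pos: [0.6265, -0.1034, 0.2934]
tool_rot: [-179.9, -0.1, 20.5]
force: [0.5, -0.7, -0.4]
grip_width: 0.0866
```

Run:
```python
from h import *
o=env.get_obs();print(o['tool_pos'],o['tool_rot'])
t=(R.from_euler('xyz',[180,0,0],degrees=True)*R.from_rotvec([0,-20,0],degrees=True)).as_euler('xyz',degrees=True)
s=rows(1,[.45,.01,.26],t,n=9)
```

```text
[ 0.62645063 -0.10335336  0.29335048] [-1.79898721e+02 -1.13954418e-01  2.04968892e+01]
9 rows; cm 21.2 deg 28.6
1x [1, [-1.4, -1.87, 0.37], [0.38, -2.21, 2.26]]
1x [1, [-1.45, -1.81, 0.44], [0.38, -2.21, 2.26]]
1x [1, [-1.5, -1.75, 0.51], [0.38, -2.21, 2.26]]
1x [1, [-1.55, -1.68, 0.58], [0.38, -2.21, 2.26]]
1x [1, [-1.59, -1.62, 0.65], [0.38, -2.21, 2.26]]
1x [1, [-1.63, -1.55, 0.72], [0.38, -2.21, 2.26]]
1x [1, [-1.66, -1.48, 0.8], [0.38, -2.21, 2.26]]
1x [1, [-1.68, -1.41, 0.87], [0.38, -2.21, 2.26]]
1x [1, [-1.7, -1.33, 0.94], [0.38, -2.21, 2.26]]
```

Request:
{"method": "servo_tool", "body": {
  "plan": [
    [1,[-0.8,-1,0.2],[0.4,-1.5,1.5]],
    [1,[-1.4,-1.8,0.4],[0.4,-2.2,2.3]],
    [1,[-1.5,-1.8,0.5],[0.4,-2.2,2.3]],
    [1,[-1.5,-1.7,0.6],[0.4,-2.2,2.3]],
    [1,[-1.6,-1.6,0.6],[0.4,-2.2,2.3]],
    [1,[-1.6,-1.6,0.7],[0.4,-2.2,2.3]],
    [1,[-1.6,-1.5,0.8],[0.4,-2.2,2.3]],
    [1,[-1.7,-1.4,0.8],[0.4,-2.2,2.3]],
    [1,[-1.6,-1.2,0.8],[0.4,-2.2,2.3]],
    [1,[-0.8,-0.6,0.4],[0.2,-1,1]],
    [1,[0,0,0],[0,0,0]],
    [1,[0,0,0],[0,0,0]]
  ]
}}

```text
time_s: 49.75
tool_pos: [0.4402, 0.013, 0.2523]
tool_rot: [179.7, 21.7, -1.9]
force: [0.5, -0.4, 0.4]
grip_width: 0.0874
```

Run:
```python
from h import *
import pickle
o=env.get_obs();c=shot('wrist','w8');pickle.dump((o,c),open('w8.pkl','wb'));print(o['tool_pos'],o['tool_rot'],o['qpos'].round(1))
print(proj(c,[[.399,.017,.111],[.4238,.0144,.056]],o))
for n in('scene','side'):
    d=shot(n,n+'8'); m=redmask(d['image'])
    q=proj(d,[[.399,.017,.111]])[0]; print(n,'pred',q.round(1))
    for b in blobs(m,15):
        u=np.mean(b[:,0],0)
        if np.linalg.norm(u-q)<25: print(n,u.round(1),cv2.contourArea(b))
```

```text
[0.4402374  0.01299537 0.25233595] [179.66235811  21.73932639  -1.90373174] [-23.    9.5  21.8  94.4  -4.2  98.6 -92.5]
[[319.25497545 208.30221625]
 [321.16320544 153.57772665]]
scene pred [318.9 194.5]
scene [318.4 194.5] 30.5
side pred [245.4 220.7]
side [244.9 220.8] 60.5
```

View pics/w8.png

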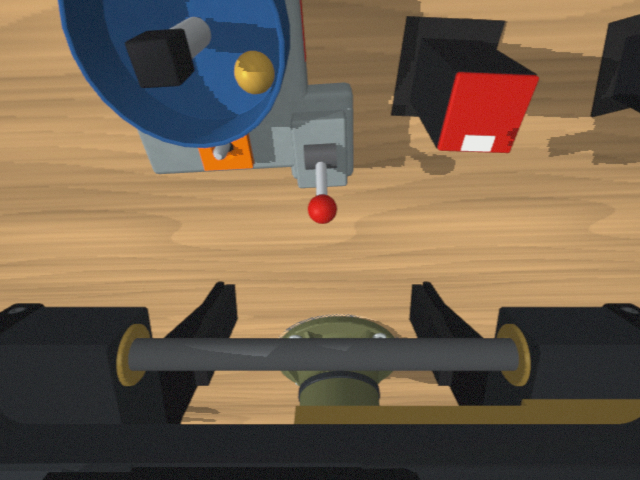

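The wrist view shows the brass knob in the bowl at (255,72), the lever still off with its ball at (322,209) against a predicted (319,208), and can A upright. Now approaching the lever ball.

Run:
```python
from h import *
t=(R.from_euler('xyz',[180,0,0],degrees=True)*R.from_rotvec([0,-20,0],degrees=True)).as_euler('xyz',degrees=True)
s=rows(.65,[.415,.0155,.150],t,n=6)
s=rows(.65,[.3925,.0155,.093],t,start=s,n=5)
```

```text
6 rows; cm 10.6 deg 2.5
1x [0.65, [0.23, -0.05, 1.76], [-0.06, 0.28, -0.31]]
1x [0.65, [0.22, -0.05, 1.76], [-0.06, 0.28, -0.31]]
1x [0.65, [0.21, -0.05, 1.76], [-0.06, 0.28, -0.31]]
2x [0.65, [0.2, -0.05, 1.76], [-0.06, 0.28, -0.31]]
1x [0.65, [0.19, -0.05, 1.76], [-0.06, 0.28, -0.31]]
5 rows; cm 6.1 deg 0.0
5x [0.65, [-0.03, 0.0, 1.23], [0.0, 0.0, 0.0]]
```

Request:
{"method": "servo_tool", "body": {
  "plan": [
    [0.65,[0.2,0,1],[0,0.3,-0.3]],
    [0.65,[0.2,-0.1,1.8],[0,0.3,-0.3]],
    [0.65,[0.2,-0.1,1.8],[0,0.3,-0.3]],
    [0.65,[0.2,0,1.8],[0,0.3,-0.3]],
    [0.65,[0.2,0,1.8],[0,0.3,-0.3]],
    [0.65,[0.2,0,1.2],[0,0.3,-0.3]],
    [0.65,[0,0,0.5],[0,0,0]],
    [0.65,[0,0,0],[0,0,0]],
    [0.65,[0,0,0],[0,0,0]]
  ],
  "force": 12
}}

```text
time_s: 50.65
tool_pos: [0.4232, 0.009, 0.1548]
tool_rot: [-179.7, 19.0, -0.4]
force: [0.0, 0.2, 0.2]
grip_width: 0.0566
```

Run:
```python
from h import *
o=env.get_obs();print(o['tool_pos'],o['tool_rot'],o['qpos'].round(1))
t=(R.from_euler('xyz',[180,0,0],degrees=True)*R.from_rotvec([0,-20,0],degrees=True)).as_euler('xyz',degrees=True)
s=rows(.65,[.3925,.0155,.093],t,n=6)
```

```text
[0.42324006 0.00896598 0.15477284] [-179.73798322   18.98319788   -0.44957851] [-22.9   9.1  21.3 105.6  -4.1  85.  -90.7]
6 rows; cm 6.9 deg 1.2
2x [0.65, [-0.15, -0.1, 1.14], [-0.07, -0.17, -0.07]]
2x [0.65, [-0.14, -0.1, 1.14], [-0.07, -0.17, -0.07]]
1x [0.65, [-0.14, -0.11, 1.14], [-0.07, -0.17, -0.07]]
1x [0.65, [-0.13, -0.11, 1.14], [-0.07, -0.17, -0.07]]
```

Request:
{"method": "servo_tool", "body": {
  "plan": [
    [0.65,[-0.2,-0.2,0.6],[0,-0.2,0]],
    [0.65,[-0.2,-0.2,1],[0,-0.2,0]],
    [0.65,[-0.2,-0.1,1.1],[0,-0.2,0]],
    [0.65,[-0.2,-0.1,1.1],[0,-0.2,0]],
    [0.65,[-0.2,0,1.1],[0,-0.2,0]],
    [0.65,[-0.1,0,1],[0,0,0]],
    [0.65,[0,0,0.5],[0,0,0]],
    [0.65,[0,0,0],[0,0,0]],
    [0.65,[0,0,0],[0,0,0]]
  ]
}}

```text
time_s: 51.4
tool_pos: [0.3895, 0.0161, 0.0935]
tool_rot: [-179.7, 19.9, -0.5]
force: [0.2, 0.2, 0.6]
grip_width: 0.0569
```

Run:
```python
from h import *
o=env.get_obs();print(o['tool_pos'],o['tool_rot'],o['qpos'].round(1))
t=(R.from_euler('xyz',[180,0,0],degrees=True)*R.from_rotvec([0,-20,0],degrees=True)).as_euler('xyz',degrees=True)
s=rows(.65,[.3925,.0155,.093],t,n=2)
```

```text
[0.38952226 0.01609979 0.09352371] [-179.72954692   19.94315166   -0.45164223] [-23.4   9.8  20.6 112.8  -4.8  78.  -91.1]
2 rows; cm 0.3 deg 0.6
2x [0.65, [0.15, 0.03, -0.03], [-0.21, -0.03, -0.21]]
```

Request:
{"method": "servo_tool", "body": {
  "plan": [
    [0,[0.3,0,0],[0,0,0]],
    [0,[0,0,0],[0,0,0]],
    [0,[0,0,0],[0,0,0]],
    [0,[0,0,0],[0,0,0]],
    [0,[0,0,0],[0,0,0]],
    [0,[0,0,0],[0,0,0]],
    [0,[0,0,0],[0,0,0]],
    [0,[0,0,0],[0,0,0]]
  ]
}}

```text
time_s: 52.07
tool_pos: [0.3947, 0.0146, 0.0936]
tool_rot: [-179.8, 19.7, -0.5]
force: [-0.9, 0.4, -0.8]
grip_width: 0.0247
```

Request:
{"method": "servo_tool", "body": {
  "plan": [
    [0,[0.4,0,-0.4],[0,0,0]],
    [0,[0.4,0,-0.3],[0,0,0]],
    [0,[0.4,0,-0.3],[0,0,0]],
    [0,[0.45,0,-0.25],[0,0,0]],
    [0,[0.45,0,-0.2],[0,0,0]],
    [0,[0.5,0,-0.2],[0,0,0]],
    [0,[0.5,0,-0.1],[0,0,0]],
    [0,[0.5,0,-0.1],[0,0,0]],
    [0,[0.5,0,-0.05],[0,0,0]],
    [0,[0.5,0,0],[0,0,0]]
  ]
}}

```text
time_s: 52.9
tool_pos: [0.4454, 0.0159, 0.0945]
tool_rot: [-179.7, 20.3, -0.4]
force: [-2.3, 1.0, -1.6]
grip_width: 0.0245
```

Run:
```python
from h import *
o=env.get_obs();p=np.array(o['tool_pos']);M=R.from_euler('xyz',o['tool_rot'],degrees=True).as_matrix();g=p-.019*M[:,2]
print(p,o['tool_rot'],'grasp',g.round(4),o['force'],o['grip_width'],'lever deg',np.degrees(np.arctan2(g[0]-.4238,g[2]-.056)))
```

```text
[0.44543729 0.0158903  0.09447307] [-179.73150916   20.25381278   -0.40991374] grasp [0.452  0.0158 0.1123] [-2.33966583  1.00303617 -1.63945952] 0.024508864145568257 lever deg 26.61777123952319
```

Request:
{"method": "servo_tool", "body": {
  "plan": [
    [0,[0.5,0,0.2],[0,0,0]],
    [0,[0.5,0,0.2],[0,0,0]],
    [0,[0.5,0,0.2],[0,0,0]],
    [0,[0.5,0,0.2],[0,0,0]],
    [0,[0,0,0],[0,0,0]]
  ]
}}

```text
time_s: 53.32
tool_pos: [0.4532, 0.0161, 0.0889]
tool_rot: [-179.5, 21.9, -0.0]
force: [-2.4, 1.4, -6.2]
grip_width: 0.0246
```

Run:
```python
from h import *
o=env.get_obs();p=np.array(o['tool_pos']);M=R.from_euler('xyz',o['tool_rot'],degrees=True).as_matrix();g=p-.019*M[:,2]
print(p,o['tool_rot'],'grasp',g.round(4),o['force'],o['grip_width'],'lever deg',np.degrees(np.arctan2(g[0]-.4238,g[2]-.056)))
```

```text
[0.45321673 0.01609393 0.08891192] [-1.79450517e+02  2.19451510e+01 -6.90757908e-03] grasp [0.4603 0.0159 0.1065] [-2.41899411  1.42624991 -6.15464168] 0.024568141176913773 lever deg 35.8525277943128
```

Request:
{"method": "servo_tool", "body": {
  "plan": [
    [0,[0.4,0,0.2],[0,0,0]],
    [0,[0,0,0],[0,0,0]],
    [0.6,[0,0,0],[0,0,0]],
    [0.6,[0,0,0],[0,0,0]],
    [0.6,[0,0,0],[0,0,0]],
    [0.6,[0,0,0],[0,0,0]],
    [0.6,[0,0,0],[0,0,0]],
    [0.6,[0,0,-1],[0,0,0]],
    [0.6,[0,0,-2],[0,0,0]],
    [0.6,[0,0,-3],[0,0,0]],
    [0.6,[0,0,-3],[0,0,0]],
    [0.6,[0,0,-3],[0,0,0]],
    [0.6,[0,0,-3],[0,0,0]],
    [0.6,[0,0,-2],[0,0,0]],
    [0.6,[0,0,0],[0,0,0]],
    [0.6,[0,0,0],[0,0,0]]
  ]
}}

```text
time_s: 54.65
tool_pos: [0.5302, 0.0126, 0.2586]
tool_rot: [-179.5, 21.2, -0.0]
force: [0.4, -0.5, 0.0]
grip_width: 0.0519
```

Run:
```python
from h import *
o=env.get_obs();c=shot('wrist','w9');print(o['tool_pos'],o['tool_rot'])
a=np.radians(1.7)
for th in (25,29,32.9,36): 
    P=[.4238+.06*np.sin(np.radians(th)),.0144+.0018,.056+.06*np.cos(np.radians(th))]
    print(th,proj(c,[P],o).round(1))
ims=[]
for n in('scene','side'):
    d=shot(n,n+'9'); m=redmask(d['image'])
    print(n,[(th,proj(d,[[.4238+.06*np.sin(np.radians(th)),.016,.056+.06*np.cos(np.radians(th))]])[0].round(1)) for th in(25,29,32.9,36)])
    q=proj(d,[[.456,.016,.106]])[0]
    for b in blobs(m,10):
        u=np.mean(b[:,0],0)
        if np.linalg.norm(u-q)<25: print(n,u.round(1),cv2.contourArea(b))
m=redmask(c['image']);m[300:]=0
for b in blobs(m,150): print('w',np.mean(b[:,0],0).round(1),cv2.contourArea(b))
capfind()
cv2.imwrite('pics/f9.png',np.hstack([cv2.resize(c['image'][:300],(400,188)),cv2.resize(cv2.imread('pics/side9.png')[130:400,150:500],(400,309))[:188]*0]))
```

```text
[0.53021959 0.01261619 0.25864824] [-1.79520861e+02  2.11783306e+01 -6.10133655e-03]
25 [[321. 240.]]
29 [[321.  235.7]]
32.9 [[321.  231.5]]
36 [[321.  228.1]]
scene [(25, array([323.2, 205.1])), (29, array([323.6, 206.5])), (32.9, array([323.9, 207.9])), (36, array([324.2, 209.1]))]
scene [324.  205.8] 34.0
side [(25, array([266.2, 220.8])), (29, array([267.8, 221.5])), (32.9, array([269.3, 222.2])), (36, array([270.5, 222.8]))]
side [267.  220.7] 66.0
w [320.9 237.9] 487.5
w [456.1 216.3] 2985.0
w [503.9  34.2] 5683.0
scene x 0.490 y -0.106 [53. 57.] rect 4.8 mark dir (174,)
scene x 0.493 y -0.298 [56. 53.] rect 76.3 mark dir (-169,)
scene x 0.636 y -0.104 [62. 57.] rect 70.0 mark dir (-167,)
scene x 0.654 y -0.289 [59. 62.] rect 25.0 mark dir (159,)
side x 0.483 y -0.303 [56. 61.] rect 76.8 mark dir (-176,)
side x 0.647 y -0.293 [62. 59.] rect 25.6 mark dir (148,)
```

View pics/w9.png

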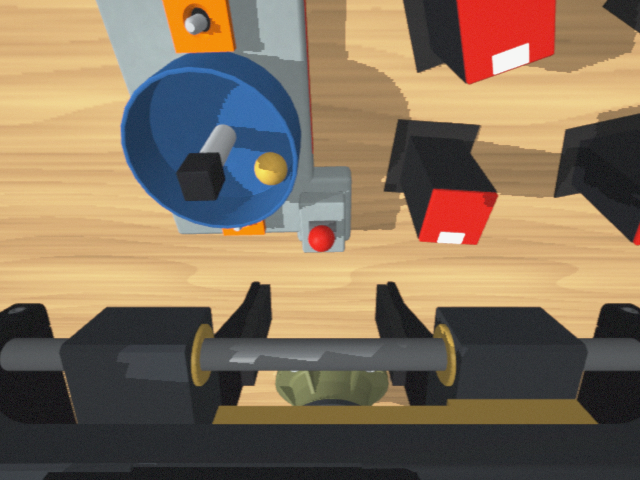

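View pics/scene9.png

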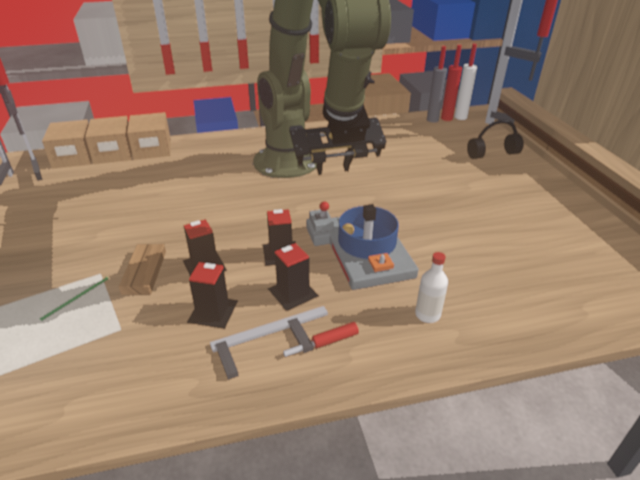

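All views agree on a lever angle of about 27° past vertical. I'll fit it more carefully, since the full-on stop is probably at +28.6°.

Run:
```python
from h import *
from scipy.optimize import least_squares
import pickle
o=env.get_obs(); c=env.read_camera('wrist'); o8,c8=pickle.load(open('w8.pkl','rb'))
def cen(c,q,r=14):
    m=redmask(c['image']);H=np.zeros_like(m);cv2.circle(H,tuple(int(round(v)) for v in q),r,1,-1);M=cv2.moments(m&H);return np.array([M['m10'],M['m01']])/M['m00']
sc,sd=env.read_camera('scene'),env.read_camera('side')
new=[(sc,None,cen(sc,(324,206),7)),(sd,None,cen(sd,(267,221),8)),(c,o,cen(c,(321,238),16))]
class D(dict):pass
def im(n): 
    b=dict(sc if n=='scene' else sd); b['image']=cv2.imread(f'pics/{n}8.png'); return b
s8,d8=im('scene'),im('side')
old=[(s8,None,cen(s8,(318.4,194.5),7)),(d8,None,cen(d8,(245,221),8)),(c8,o8,cen(c8,(322,209),18))]
for L in (old,new):
    for sub in (L,L[:2],L[2:]):
        if len(sub)==1:
            f=least_squares(lambda p:np.concatenate([proj(k,[[.4238+.06*np.sin(p[0]),p[1],.056+.06*np.cos(p[0])]],q)[0]-u for k,q,u in sub]),[.4,.016]); print('wrist angle',np.degrees(f.x[0]),f.x[1]); continue
        f=least_squares(lambda p:np.concatenate([proj(k,[p],q)[0]-u for k,q,u in sub]),[.45,.016,.11]); print(f.x.round(4),f.fun.round(1),'ang',np.degrees(np.arctan2(f.x[0]-.4238,f.x[2]-.056)),'len',np.hypot(f.x[0]-.4238,f.x[2]-.056))
```

```text
[0.3988 0.015  0.1117] [-0.3 -0.1  0.2  0.1 -0.1  0. ] ang -24.12407131578984 len 0.06107388149456011
[0.3983 0.016  0.1112] [ 0.  -0.1  0.   0.1] ang -24.760409345133773 len 0.06080891071080264
wrist angle -25.810352524693045 0.01491485652128129
[0.451  0.0164 0.1096] [-0.4  0.   0.2  0.1 -0.2  0.1] ang 26.903665322849584 len 0.06015947612041072
[0.4504 0.0175 0.1091] [-0.  0. -0. -0.] ang 26.60635243638301 len 0.05941824728820075
wrist angle 26.934613508650774 0.0162119675623657
```

The measured swing is about 0.90 rad from a start that may be slightly above 0, so it is probably at the stop but I can't be certain. I'll push once more with shut fingers from behind the ball.

Run:
```python
from h import *
t=(R.from_euler('xyz',[180,0,0],degrees=True)*R.from_rotvec([0,-20,0],degrees=True)).as_euler('xyz',degrees=True)
s=rows(0,[.446,.0165,.205],t,n=6)
s=rows(0,[.4116,.0165,.111],t,start=s,n=8)
```

```text
6 rows; cm 9.7 deg 1.6
1x [0, [-0.95, -0.05, 1.3], [-0.08, 0.25, 0.0]]
1x [0, [-0.96, -0.05, 1.3], [-0.08, 0.25, 0.0]]
2x [0, [-0.97, -0.05, 1.29], [-0.08, 0.25, 0.0]]
2x [0, [-0.98, -0.06, 1.28], [-0.08, 0.25, 0.0]]
8 rows; cm 10.0 deg 0.0
8x [0, [0.0, 0.0, 1.25], [0.0, 0.0, 0.0]]
```

Request:
{"method": "servo_tool", "body": {
  "plan": [
    [0,[-1,0,0.6],[-0.1,0.2,0]],
    [0,[-1,-0.1,1.3],[-0.1,0.2,0]],
    [0,[-1,-0.1,1.3],[-0.1,0.2,0]],
    [0,[-1,-0.1,1.3],[-0.1,0.2,0]],
    [0,[-1,0,1.3],[-0.1,0.2,0]],
    [0,[-0.8,0,0.8],[0,0.2,0]],
    [0,[-0.3,0,0],[0,0,0]],
    [0,[0,0,0],[0,0,0]],
    [0,[0,0,0],[0,0,0]]
  ]
}}

```text
time_s: 55.8
tool_pos: [0.4417, 0.0163, 0.2118]
tool_rot: [179.9, 20.6, 0.0]
force: [0.3, 0.1, -0.2]
grip_width: 0.0032
```

Run:
```python
from h import *
o=env.get_obs();print(o['tool_pos'],o['tool_rot'],o['grip_width'])
t=(R.from_euler('xyz',[180,0,0],degrees=True)*R.from_rotvec([0,-20,0],degrees=True)).as_euler('xyz',degrees=True)
s=rows(0,[.4116,.0165,.111],t,n=8)
```

```text
[0.44168621 0.01628764 0.21179809] [1.79894429e+02 2.05834177e+01 3.57774676e-02] 0.0032095536829772602
8 rows; cm 10.5 deg 0.6
1x [0, [0.09, -0.01, 1.31], [0.01, 0.07, 0.0]]
3x [0, [0.09, 0.0, 1.31], [0.01, 0.07, 0.0]]
4x [0, [0.08, 0.0, 1.31], [0.01, 0.07, 0.0]]
```

Request:
{"method": "servo_tool", "body": {
  "plan": [
    [0,[0,0,0.7],[0,0,0]],
    [0,[0,0,1.2],[0,0,0]],
    [0,[0,0,1.3],[0,0,0]],
    [0,[0,0,1.3],[0,0,0]],
    [0,[0,0,1.3],[0,0,0]],
    [0,[0,0,1.3],[0,0,0]],
    [0,[0,0,1.3],[0,0,0]],
    [0,[0,0,1],[0,0,0]],
    [0,[0,0,0.4],[0,0,0]],
    [0,[0,0,0],[0,0,0]],
    [0,[0,0,0],[0,0,0]]
  ]
}}

```text
time_s: 56.72
tool_pos: [0.4078, 0.0151, 0.1102]
tool_rot: [179.7, 20.5, -0.1]
force: [-0.6, 0.4, -0.1]
grip_width: 0.0001
```

Run:
```python
from h import *
o=env.get_obs();print(o['tool_pos'],o['tool_rot'],o['force'])
t=(R.from_euler('xyz',[180,0,0],degrees=True)*R.from_rotvec([0,-20,0],degrees=True)).as_euler('xyz',degrees=True)
s=rows(0,[.4257,.0165,.106],t,n=4)
```

```text
[0.4078323  0.01505155 0.11022001] [ 1.79716151e+02  2.05338279e+01 -1.23135323e-01] [-0.6432635   0.38971182 -0.11017312]
4 rows; cm 1.8 deg 0.6
3x [0, [0.46, -0.04, -0.06], [0.06, 0.13, -0.03]]
1x [0, [0.46, -0.04, -0.05], [0.06, 0.13, -0.03]]
```

Pushing along tool +x, 1.8 cm to contact, then a little more in small rows.

Request:
{"method": "servo_tool", "body": {
  "plan": [
    [0,[0.5,0,0],[0,0,0]],
    [0,[0.5,0,0],[0,0,0]],
    [0,[0.4,0,0],[0,0,0]],
    [0,[0.4,0,0],[0,0,0]],
    [0,[0.3,0,0],[0,0,0]],
    [0,[0.3,0,0],[0,0,0]]
  ]
}}

```text
time_s: 57.22
tool_pos: [0.4267, 0.0151, 0.1053]
tool_rot: [179.8, 21.5, -0.1]
force: [-9.1, -0.4, 11.7]
grip_width: 0.0007
```

Request:
{"method": "servo_tool", "body": {
  "plan": [
    [0,[0.5,0,0],[0,0,0]],
    [0,[0.5,0,0],[0,0,0]]
  ]
}}

```text
time_s: 57.38
tool_pos: [0.4267, 0.0151, 0.1055]
tool_rot: [179.8, 23.0, -0.1]
force: [-14.1, 0.5, 16.2]
grip_width: 0.0003
```

Request:
{"method": "servo_tool", "body": {
  "plan": [
    [0,[0.8,0,0],[0,0,0]],
    [0,[0.8,0,0],[0,0,0]]
  ]
}}

```text
time_s: 57.55
tool_pos: [0.4266, 0.0151, 0.1059]
tool_rot: [180.0, 25.3, -0.0]
force: [-20.2, -0.5, 26.0]
grip_width: 0.0002
```

Run:
```python
from h import *
o=env.get_obs();print(o['tool_pos'],o['tool_rot'],o['force'])
```

```text
[0.42664928 0.01514662 0.10587959] [ 1.79972425e+02  2.53094684e+01 -8.79073992e-03] [-20.21263471  -0.4600955   25.9997851 ]
```

The lever doesn't budge under about 30 N, so it is hard against its stop. Backing away.

Request:
{"method": "servo_tool", "body": {
  "plan": [
    [0,[-1,0,0],[0,1,0]],
    [0,[-1,0,0],[0,1,0]],
    [0,[-0.5,0,0],[0,1,0]],
    [0,[0,0,-1.5],[0,0,0]],
    [0,[0,0,-3],[0,0,0]],
    [0,[0,0,-3],[0,0,0]],
    [0,[0,0,-3],[0,0,0]],
    [0,[0,0,-3],[0,0,0]],
    [0,[0,0,-2],[0,0,0]],
    [0,[0,0,0],[0,0,0]],
    [0,[0,0,0],[0,0,0]],
    [0,[0,0,0],[0,0,0]]
  ]
}}

```text
time_s: 58.55
tool_pos: [0.4673, 0.0152, 0.2666]
tool_rot: [179.9, 22.5, -0.0]
force: [-0.2, -0.0, -0.3]
grip_width: 0.0005
```

Run:
```python
from h import *
import pickle
d0=pickle.load(open('d0.pkl','rb'))
o=env.get_obs();print(o['tool_pos'],o['force'],o['joint_velocities'].round(1))
ims=[]
for n in('scene','side'):
    d=env.read_camera(n);ims.append(d['image'])
    m=redmask(d['image']);q=proj(d,[[.451,.0165,.1095]])[0];H=np.zeros_like(m);cv2.circle(H,tuple(int(round(v)) for v in q),8,1,-1);M=cv2.moments(m&H);print(n,'lever ball',M['m10']/M['m00'],M['m01']/M['m00'],'pred',q)
    # change at glue/clamp/offcut
    R_={'scene':{'glue':(415,250,450,322),'clamp':(210,308,360,378),'offcut':(120,243,165,293)},'side':{'glue':(372,163,400,225),'clamp':(368,250,450,350),'offcut':(220,388,318,440)}}[n]
    for k,(a,b,e,f) in R_.items(): print(n,k,'mean abs diff',np.abs(d['image'][b:f,a:e].astype(int)-d0[n]['image'][b:f,a:e]).mean().round(2))
capfind()
cv2.imwrite('pics/fin.png',np.vstack([cv2.resize(ims[0][170:390,110:470],(640,391)),cv2.resize(ims[1][130:400,150:500],(270,208)).repeat(1,1) if 0 else np.zeros((1,640,3),np.uint8)]))
```

```text
[0.46728409 0.01521968 0.26658252] [-0.24259245 -0.00562349 -0.26494174] [ 0.1  0.5 -0.1  0.4 -0.  -0.5  0. ]
scene lever ball 323.97727272727275 206.11363636363637 pred [323.59414959 205.70798218]
scene glue mean abs diff 4.55
scene clamp mean abs diff 0.65
scene offcut mean abs diff 9.85
side lever ball 267.2625 221.1125 pred [267.01058578 221.01253015]
side glue mean abs diff 2.24
side clamp mean abs diff 2.88
side offcut mean abs diff 10.71
scene x 0.490 y -0.106 [53. 57.] rect 4.8 mark dir (174,)
scene x 0.495 y -0.298 [55. 54.] rect 76.0 mark dir (-169,)
scene x 0.636 y -0.104 [63. 56.] rect 70.2 mark dir (-166,)
scene x 0.654 y -0.289 [59. 61.] rect 25.1 mark dir (159,)
side x 0.484 y -0.303 [56. 61.] rect 76.6 mark dir -
side x 0.648 y -0.293 [61. 58.] rect 24.4 mark dir (148,)
```

View pics/fin.png

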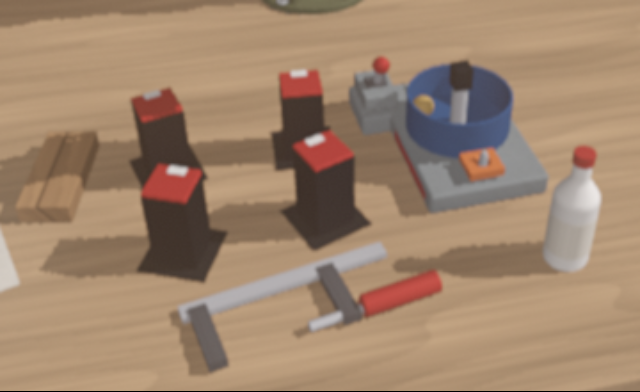

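Run:
```python
from h import *
import pickle
d0=pickle.load(open('d0.pkl','rb'))
for n,(a,b,e,f) in (('scene',(118,240,168,296)),('side',(216,384,322,444))):
    t=d0[n]['image'][b:f,a:e]; g=env.read_camera(n)['image'][b-10:f+10,a-10:e+10]
    r=cv2.matchTemplate(g,t,cv2.TM_CCOEFF_NORMED); print(n,cv2.minMaxLoc(r)[1::2],'expect (10,10)')
print(env.sign_off())
```

```text
scene (0.741181492805481, (10, 10)) expect (10,10)
side (0.6640211939811707, (10, 10)) expect (10,10)
the job is handed in; nothing more can be done
None
```

The job is done and handed in at about 59 s of robot time. The bowl is seated over both pegs, the one knob found is in it, all four canisters stand upright, and the lever is fully on.

- **Bowl:** it went down over both pegs until the base took its weight, with the grip at the height that means fully seated. Both pegs showed through the ears.
- **Canisters:** D, the back-right one in the side view, weighed about 2.5 N and held a knob. The other three weighed about 1.0 to 1.4 N and were never tipped. D dropped to about 1.0 N after tipping, and the knob was still visible in the bowl in the last picture.
- **Knocked canister:** A, one of the empty ones, was knocked a few centimetres during the run. It stayed upright, so I left it where it was.
- **Lever:** I gripped the ball and swung it over, then pushed again from behind with shut fingers. It did not move under about 30 N, so it is against its stop.
- **Measurements that disagreed:** the cameras read a lever swing of only about 0.90 rad instead of 1.0. I put this down to the lever starting slightly above 0 and a degree or two of camera error. I took the stop as the deciding check.
- **Other items:** the glue bottle and clamp look unmoved. The offcut matched best at its original position, but less cleanly (0.74 and 0.66 correlation), which I put down to changed shadows.

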